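# Shake the grain sample jars on the hand-cranked shaker

## Robot

A 7-joint arm with a two-finger parallel gripper is mounted at the origin on the work surface. World frame = base frame: x ahead of the robot, y to its left, z up, the work surface at z = 0. Lengths are in m, angles in rad, forces in N, time in s.
With the tool pointing down it reaches from about 0.425 to 0.95 m from the base axis. Payload 16.7 kg.
Tool frame: the origin (TCP) lies between the finger pads; the fingertips stand ahead of it and the grasp point (between the pads) lies 11 mm behind it (env.finger_overhang is the z of the fingertips in the tool frame, in m); z points along the fingers, y is the direction in which the jaws open and shut (so a half turn about z gives the same grasp; the last joint's range is limited). The gripper opens to 94 mm and grips with 3 to 60 N. Pads are 16 mm wide; open, the fingers measure 119 mm over their backs; the gripper's body (75 mm by 177 mm) begins 78 mm behind the grasp point.
Start: joints at [-1.421, 0.426, 0.074, 1.606, -0.034, 1.111, -0.067], TCP at [0.199, 0.645, 0.213] pointing down, gripper open.
Joint ranges: [-2.85, 2.85], [-0.5, 2.14], [-1.23, 1.37], [0.21, 2.46], [-1.02, 4.16], [0.16, 2.05], [-2.73, 2.73]. Speed limits (rad/s): [1.89, 1.89, 2.39, 2.39, 3.01, 3.01, 3.01].

## Interface

Orientations are given as [roll, pitch, yaw] about the fixed x, y, z axes, in that order (R = Rz(yaw) Ry(pitch) Rx(roll)).
In Python, from station import env, viewer, close_job gives the robot as it stands.
- The arm moves only by the tool move_arm, never from a script. Its argument "rows" is a list of rows, each a list of 7 numbers: the turn, a rotation vector about the tool's x, y, z in degrees, then the shift along the tool's x, y, z in mm, then the opening in per cent of the stroke, from 0 (shut) to 100 (fully open). A call has 1 to 5 rows; each row is the pose to reach, as a shift and turn from the pose commanded when the call began, along the tool's axes at that moment; what a row does not reach only later rows make up. A row lasts 1/12 s, in which the tool goes at most 41.7 mm and 7.16 degrees, less where a joint would pass 70% of its speed; a pose out of reach is approached as far as the arm can. A call with a gripper value outside its range is refused whole. The fingers move at their own pace and stop on an object; the grip force is fixed at half the most. Time passes only in rows, so rows that repeat a pose let the fingers close. It gives the time, the measured TCP pose, the force and the opening at its end, in the units of the state.
- env.get_state(): the state, without advancing time (a new reading comes with each control period).
- viewer.get_image(name): name is "side" or "top" or "wrist"; returns a dict with "pixels" (384x512x3 uint8, red, green, blue), "intrinsics" (3x3 intrinsics, pixels), "pose" (4x4, takes a point from camera to world coordinates); the wrist camera has in their place "mount" (4x4, takes a point from camera to tool coordinates, whose origin is the TCP and whose axes are the flange's). Camera axes: x right, y up, looking along -z (the intrinsics and any distortion apply to the point x, -y, -z); pixel columns grow to the right and rows downward; lengths in m; the calibration is good to about 2 mm. The wrist camera is an equidistant fisheye: a pixel r from the principal point sees the ray r / f radians off the axis. A picture is of the moment at which its call begins: read the wrist's pose just before it. There is no depth.
- close_job(): hands the job in, once; it reports no verdict.
The state is a dict: "t": time; "joint_pos": joint angles; "joint_vel": joint speeds; "tau": joint torques, N m; "eef_pos": TCP position; "orientation": TCP orientation; "force": force on the tool from outside, world axes, zero at the start; "wrist_torque": the same for the moment, N m; "width": opening from 0.0 (shut) to 1.0 (fully open).
Only numpy, scipy, OpenCV 4.12 (cv2) and the standard library are available. Lean on these libraries where they do the work, as an engineer would, in place of code of your own. Each camera call takes 0.05 s, during which the arm holds its last target.

## Task

Stand every amber sample jar from the rubber mat in the pockets of the shaker's carriage, one to a pocket, then twist the counter's reset knob clockwise to its stop and let it spring back. Holding on to the handle, crank clockwise at a calm, steady pace of about 5 to 10 seconds a turn for three full turns with the jars aboard, never letting it lurch past the heavy point in each turn, and let go only where the crank rests by itself. Then stand all the jars upright in the steel tray and leave the squat glass and the flat dish on the mat where they are.

Things in the scene. Friction and masses are not known exactly. Their poses are not given: they have to be found in the camera images.
- jar1: Closed amber glass jar with a white screw cap, about 220 g, 90 mm tall, bottom-heavy: body 60 mm in diameter up to 57 mm, then a shoulder, cap 48 mm in diameter from 68 to 90 mm. Origin at the centre of its foot, z up. Starts standing on the mat. Two or three jars are present (an absent one reads None), all alike. One may get knocked a few cm aside during the job.
- jar2: Another jar like jar1.
- jar3: Another jar like jar1.
- mat: Flat black rubber mat, 260 by 260 by 2 mm, fixed, where the jars stand at first; a squat glass with a brass lid (60 mm wide, 48 mm tall) and a flat clear dish (56 mm wide) stand on it too and stay there. Mat and tray may change sides. Origin at the centre of its underside.
- tray: Open steel tray, fixed, 270 (x) by 140 (y) mm outside, 40 mm high, walls and floor 4 mm thick. Origin at the centre of its underside, z up. The jars finish in it.
- shaker: The hand-cranked shaker, fixed: grey base plate 270 by 270 by 12 mm with a white gear housing (110 by 250 mm, top 105 mm above the bench) on its far (+x) half and the jar carriage on its near half. Origin at the underside near the middle, x away from the robot, z up.
- carriage: Aluminium carriage, an open box 85 (x) by 250 (y) by 50 mm with two cross walls that make three pockets 75 by 76 mm side by side in y; walls and floor 5 mm. Origin at the centre of its underside, 36 mm above the bench, axes as the shaker's. The crank drives it up to 24 mm toward the robot (-x) and back, once a turn, against a return spring.
- pocket0 (a point): Centre of the inner floor of the +y pocket (41 mm above the bench); moves with the carriage. The jar's foot stands here.
- pocket1 (a point): The same for the middle pocket.
- pocket2 (a point): The same for the -y pocket.
- crank_axis (a point): Point on the crank's upright axis, 200 mm above the bench, level with the grip height of the handle. Turning radius of the handle 55 mm.
- handle_grip (a point): Middle of the black upright crank handle, on its own axis: a round grip 28 to 30 mm in diameter and 63 mm tall (162 to 225 mm above the bench) that spins freely on its pin, so a gripper pointing down may hold it and go round without turning. The steel crank arm (12 mm thick) ends just below it.
- crank (a joint): Crank angle, rad, growing clockwise from above, no stops; starts within 0.5 of 0. At 0 (mod 2 pi) the handle is on the shaker's +y side of the axis and the carriage farthest from the robot. The spring makes it heavy from 0 to pi (at worst 10 N at the handle, near 1.9) and drives it on from pi to 2 pi: hold it back. Let go off its light point (near 0, within 0.5), it races back or on. Never faster than 4 rad/s.
- knob_grip (a point): Centre of the grip bar of the counter's reset knob, on its upright turning axis, 141 mm above the bench. The bar is 64 long, 16 wide and 36 mm high (top at 154 mm) on a grey disc 60 mm wide (its top at 118 mm). At joint 0 the bar lies along the point's x axis, which turns with the knob.
- reset_knob (a joint): Reset knob angle in rad: 0 at home, grows clockwise seen from above to the stop at 1.25 rad; a spring (about 0.06 N m at home, 0.21 N m at the stop) returns it.
- squat_tin: Bystander: squat glass with a brass lid, 60 mm wide, 48 mm tall, standing on the mat. Origin under its centre.
- dish: Bystander: flat clear dish, 56 mm wide, 14 mm high, lying on the mat. Origin under its centre.
There are look-alikes about, which are no part of the job. What is shaped like the jar2 but purple is not meant.

How it is judged:
On the way, in this order (a step that is already met when the one before it is completed fails the run):
1. every jar stands upright in a pocket of the carriage, let go, before the crank is turned (x of jar1 in the frame of carriage between -0.022 and 0.022 m and y of jar1 in the frame of carriage between -0.105 and 0.105 m and z of jar1 in the frame of carriage between 0 and 0.012 m and angle between each of jar1, jar2, jar3's own z axis and vertical below 0.15 rad and x of jar2 in the frame of carriage between -0.022 and 0.022 m and y of jar2 in the frame of carriage between -0.105 and 0.105 m and z of jar2 in the frame of carriage between 0 and 0.012 m and x of jar3 in the frame of carriage between -0.022 and 0.022 m and y of jar3 in the frame of carriage between -0.105 and 0.105 m and z of jar3 in the frame of carriage between 0 and 0.012 m and contact force between each of jar1, jar2, jar3 and the fingers below 0.5 N and value of joint crank below 1.5 rad), for 0.2 s.
2. the reset knob is twisted to its stop, the jars aboard, before the crank is turned (x of jar1 in the frame of carriage between -0.022 and 0.022 m and y of jar1 in the frame of carriage between -0.105 and 0.105 m and z of jar1 in the frame of carriage between 0 and 0.012 m and angle between each of jar1, jar2, jar3's own z axis and vertical below 0.15 rad and x of jar2 in the frame of carriage between -0.022 and 0.022 m and y of jar2 in the frame of carriage between -0.105 and 0.105 m and z of jar2 in the frame of carriage between 0 and 0.012 m and x of jar3 in the frame of carriage between -0.022 and 0.022 m and y of jar3 in the frame of carriage between -0.105 and 0.105 m and z of jar3 in the frame of carriage between 0 and 0.012 m and value of joint reset_knob above 1.12 rad and value of joint crank below 1.5 rad), for 0.1 s.
3. the reset knob has sprung back home (value of joint reset_knob below 0.12 rad and value of joint crank below 1.5 rad), for 0.1 s.
4. the first turn is cranked with the jars aboard and the handle held (x of jar1 in the frame of carriage between -0.022 and 0.022 m and y of jar1 in the frame of carriage between -0.105 and 0.105 m and z of jar1 in the frame of carriage between 0 and 0.012 m and angle between each of jar1, jar2, jar3's own z axis and vertical below 0.15 rad and x of jar2 in the frame of carriage between -0.022 and 0.022 m and y of jar2 in the frame of carriage between -0.105 and 0.105 m and z of jar2 in the frame of carriage between 0 and 0.012 m and x of jar3 in the frame of carriage between -0.022 and 0.022 m and y of jar3 in the frame of carriage between -0.105 and 0.105 m and z of jar3 in the frame of carriage between 0 and 0.012 m and value of joint crank between 5 and 7.5 rad and contact force between crank and the fingers above 0.3 N), for 0.1 s.
5. the third turn is completed with the jars aboard (x of jar1 in the frame of carriage between -0.022 and 0.022 m and y of jar1 in the frame of carriage between -0.105 and 0.105 m and z of jar1 in the frame of carriage between 0 and 0.012 m and angle between each of jar1, jar2, jar3's own z axis and vertical below 0.15 rad and x of jar2 in the frame of carriage between -0.022 and 0.022 m and y of jar2 in the frame of carriage between -0.105 and 0.105 m and z of jar2 in the frame of carriage between 0 and 0.012 m and x of jar3 in the frame of carriage between -0.022 and 0.022 m and y of jar3 in the frame of carriage between -0.105 and 0.105 m and z of jar3 in the frame of carriage between 0 and 0.012 m and value of joint crank above 18.2 rad), for 0.1 s.
At the end, for the whole second after the job is handed in: Every jar that is present stands upright (within 0.15 rad) on the floor of the steel tray, let go and at rest; the reset knob is home (under 0.12 rad) and the crank is at rest (x of jar1 in the frame of tray between -0.115 and 0.115 m and y of jar1 in the frame of tray between -0.05 and 0.05 m and z of jar1 in the frame of tray between 0 and 0.012 m and angle between each of jar1, jar2, jar3's own z axis and vertical below 0.15 rad and linear speed of each of jar1, jar2, jar3 below 0.03 m/s and x of jar2 in the frame of tray between -0.115 and 0.115 m and y of jar2 in the frame of tray between -0.05 and 0.05 m and z of jar2 in the frame of tray between 0 and 0.012 m and x of jar3 in the frame of tray between -0.115 and 0.115 m and y of jar3 in the frame of tray between -0.05 and 0.05 m and z of jar3 in the frame of tray between 0 and 0.012 m and contact force between each of jar1, jar2, jar3 and the fingers below 0.5 N and value of joint reset_knob below 0.12 rad and velocity of joint crank between -0.1 and 0.1 rad/s); the robot touches nothing.
It fails at once if the crank lurches or races: faster than 4 rad/s (velocity of joint crank above 4 rad/s or velocity of joint crank below -4 rad/s).
It fails at once if the squat glass or the dish is pushed more than 80 mm away or knocked over (distance of any of squat_tin, dish from where it was at the start of the episode above 0.08 m or angle between squat_tin's own z axis and vertical above 0.7 rad).
Of jar1, jar2, jar3 only 2 to 3 are there at a start; the rules pass over those that are not, and their reading is None.
At some moment in a run one of jar1, jar2, jar3 may be knocked a few centimetres aside while the robot is not near it.
It also fails if it takes over 210 s, if anything falls off the work surface, if the arm or the gripper's body presses on something with over 40 N, if the wrist force passes 120 N, or if a joint passes its speed limit or range.

## Working session

There is one attempt and no reset: what is moved stays moved. The work goes in short steps, Python scripts to look and compute and a tool call to move; the robot and the scene stay as the last step left them, time stands still between calls to the robot, and variables do not carry over. Pictures are saved under pics/ and viewed, and the job is handed in when it is done.

Besides the shell and the picture viewer there is one more tool, called after "Call:" by a JSON object that holds its "op" and its "data". move_arm: Moves the arm, as the interface text tells. Its arguments: {"type":"object","properties":{"rows":{"type":"array","items":{"type":"array","items":{"type":"number"}}}},"required":["rows"]}

```bash
ls; mkdir -p pics; cat > h.py <<'E'
import numpy as np, cv2
from station import env, viewer
def snap(n,f):
    im=viewer.get_image(n); cv2.imwrite('pics/'+f,cv2.cvtColor(im['pixels'],cv2.COLOR_RGB2BGR)); return im
E
python3 - <<'E'
from h import *
s=env.get_state(); print(s, env.finger_overhang)
for n in ['side','top','wrist']:
    im=snap(n,n+'0.png'); print(n,im['intrinsics'],im.get('pose',im.get('mount')), [k for k in im])
E
```

```text
pics
{'t': 0.0, 'joint_pos': array([-1.4215109 ,  0.42675435,  0.07384738,  1.60662745, -0.03410223,
        1.11078126, -0.06714613]), 'joint_vel': array([-0.0005809 ,  0.00129933,  0.00211026, -0.00039476,  0.00144575,
        0.0020959 ,  0.00110777]), 'tau': array([-5.51017433e-05, -9.35795546e+01,  3.66695300e+00, -4.54210103e+01,
       -4.88850405e-02,  1.99357769e-02,  1.48170643e-04]), 'eef_pos': array([0.19859155, 0.64466727, 0.21275158]), 'orientation': array([-3.14028513e+00,  9.56019320e-05,  2.84273107e+00]), 'force': array([ 0.2490355 ,  0.44816908, -0.39791749]), 'wrist_torque': array([ 0.01631532, -0.03110946, -0.05140558]), 'width': 1.0020178542465228} 0.008
side [[395.65704367   0.         257.82057464]
 [  0.         395.65704367 188.2884094 ]
 [  0.           0.           1.        ]] [[ 0.94823515  0.1450012  -0.28253276  0.2076961 ]
 [-0.31665623  0.49912486 -0.80659978 -0.78884401]
 [ 0.02406118  0.85431202  0.51920327  0.66035528]
 [ 0.          0.          0.          1.        ]] ['pixels', 'intrinsics', 'pose']
top [[478.99187397   0.         255.90629789]
 [  0.         478.99187397 185.65541979]
 [  0.           0.           1.        ]] [[-1.36506796e-02  9.84615804e-01 -1.74199248e-01  2.92719286e-01]
 [-9.99902530e-01 -1.29312450e-02  5.26432148e-03 -6.70814051e-05]
 [ 2.93072097e-03  1.74254131e-01  9.84696354e-01  1.32513595e+00]
 [ 0.00000000e+00  0.00000000e+00  0.00000000e+00  1.00000000e+00]] ['pixels', 'intrinsics', 'pose']
wrist [[297.31863964   0.         254.47726292]
 [  0.         297.31863964 188.82901658]
 [  0.           0.           1.        ]] [[ 1.24293293e-03  9.65394493e-01  2.60790966e-01  7.62892694e-02]
 [ 9.99999159e-01 -1.29664065e-03  3.38886484e-05  4.21311537e-04]
 [ 3.70868083e-04  2.60790705e-01 -9.65395292e-01 -1.70704507e-01]
 [ 0.00000000e+00  0.00000000e+00  0.00000000e+00  1.00000000e+00]] ['pixels', 'intrinsics', 'mount']
```

View pics/side0.png

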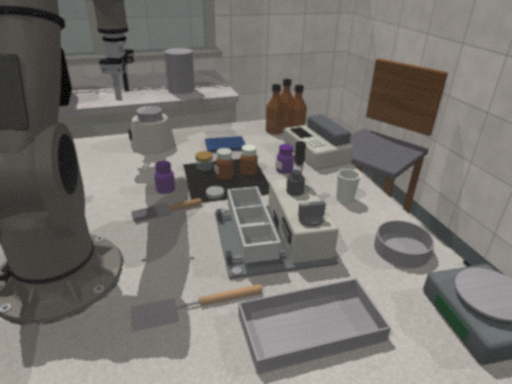

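View pics/top0.png

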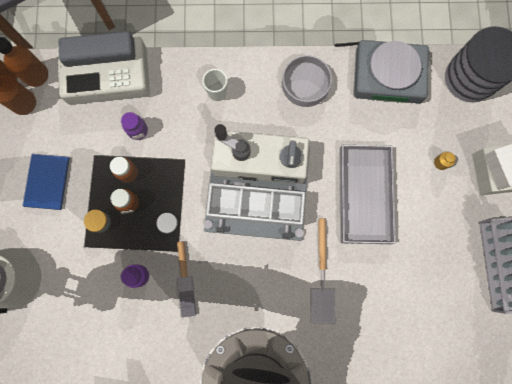

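View pics/wrist0.png

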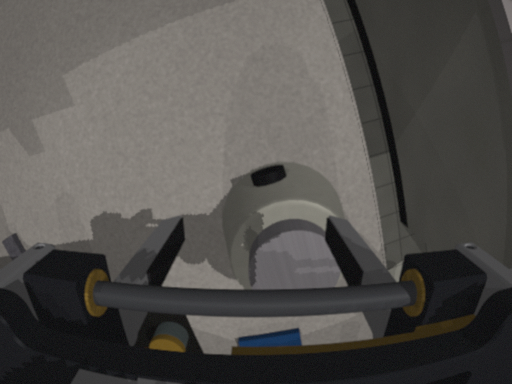

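```bash
python3 - <<'E'
import cv2
a=cv2.imread('pics/side0.png'); cv2.imwrite('pics/sc.png',cv2.resize(a[130:280,140:350],None,fx=3.6,fy=3.6,interpolation=cv2.INTER_CUBIC))
a=cv2.imread('pics/top0.png'); cv2.imwrite('pics/tc.png',cv2.resize(a[110:260,75:320],None,fx=3.2,fy=3.2,interpolation=cv2.INTER_CUBIC))
E
```

```text
(no output)
```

View pics/sc.png

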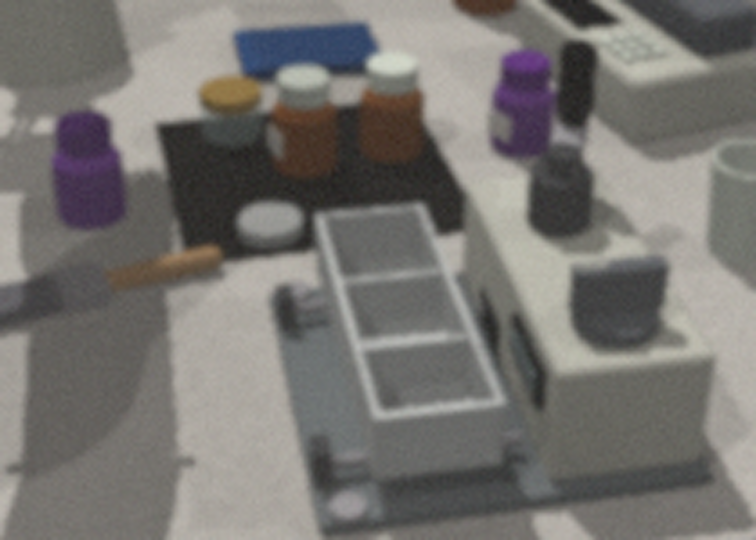

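View pics/tc.png

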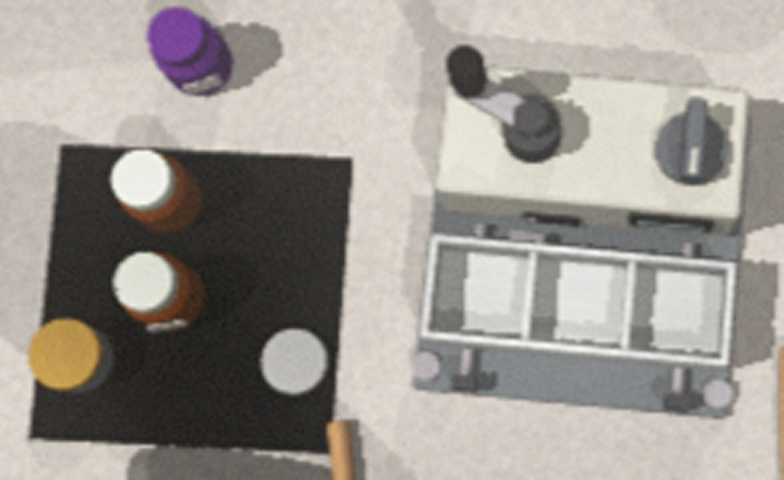

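```bash
cat >> h.py <<'E'
def ray(im,u,v):
    K=im['intrinsics'];P=im['pose']
    d=np.array([(u-K[0,2])/K[0,0],-(v-K[1,2])/K[1,1],-1.]); return P[:3,3],P[:3,:3]@d
def plane(im,u,v,z):
    o,d=ray(im,u,v); return o+d*(z-o[2])/d[2]
def proj(im,p):
    P=im['pose'];q=P[:3,:3].T@(np.asarray(p)-P[:3,3]);K=im['intrinsics']
    return np.array([K[0,2]+K[0,0]*q[0]/-q[2],K[1,2]-K[1,1]*q[1]/-q[2]])
def blobs(mask,amin=20):
    n,l,st,c=cv2.connectedComponentsWithStats(mask.astype(np.uint8))
    return [(c[i].round(2),st[i].tolist()) for i in range(1,n) if st[i][4]>=amin]
E
python3 - <<'E'
from h import *
im=viewer.get_image('top')
c=lambda x,y:(75+x/3.2-.3,110+y/3.2-.3)
for nm,x,y,z in [('cap1',143,180,.092),('cap2',146,282,.092),('tin',65,354,.05),('dish',294,361,.016),
  ('matTL',63,146,.002),('matTR',352,158,.002),('matBR',333,452,.002),('matBL',32,438,.002),
  ('cTL',435,237,.086),('cTR',733,264,.086),('cBR',725,360,.086),('cBL',425,333,.086),
  ('handle top',467,71,.225),('hub',533,122,.18),('knobA',697,102,.154),('knobB',693,172,.154),('knobdisc',690,148,.118),
  ('hsTL',449,70,.105),('hsTR',750,93,.105)]:
    print(nm,plane(im,*c(x,y),z).round(4))
for nm,u,v in [('tray',342,145),('tray',392,145),('tray',396,243),('tray',342,243)]: print(nm,plane(im,u,v,.04).round(4))
px=im['pixels'].astype(int); hsv=cv2.cvtColor(im['pixels'],cv2.COLOR_RGB2HSV)
m=(px.min(2)>185)&(hsv[...,1]<40); sub=np.zeros_like(m); sub[150:250,85:190]=m[150:250,85:190]
for b in blobs(sub): print('cap',b,plane(im,*b[0],.092).round(4))
E
```

```text
cap1 [0.5682 0.3518 0.092 ]
cap2 [0.4834 0.3463 0.092 ]
tin [0.4301 0.4234 0.05  ]
dish [0.4251 0.2388 0.016 ]
matTL [0.6201 0.4494 0.002 ]
matTR [0.6059 0.1934 0.002 ]
matBR [0.348  0.2065 0.002 ]
matBL [0.3634 0.4644 0.002 ]
cTL [0.5185 0.1122 0.086 ]
cTR [ 0.4929 -0.1319  0.086 ]
cBR [ 0.4142 -0.123   0.086 ]
cBL [0.4394 0.1201 0.086 ]
handle top [0.6183 0.0762 0.225 ]
hub [0.5904 0.0286 0.18  ]
knobA [ 0.6117 -0.1003  0.154 ]
knobB [ 0.5552 -0.0956  0.154 ]
knobdisc [ 0.5832 -0.0967  0.118 ]
hsTL [0.6549 0.0993 0.105 ]
hsTR [ 0.6321 -0.1483  0.105 ]
tray [ 0.6312 -0.2468  0.04  ]
tray [ 0.6294 -0.3853  0.04  ]
tray [ 0.3597 -0.3789  0.04  ]
tray [ 0.3616 -0.2346  0.04  ]
cap (array([104.08, 151.56]), [94, 150, 18, 5, 61]) [0.6077 0.3937 0.092 ]
cap (array([174.47, 180.54]), [127, 150, 63, 93, 991]) [0.5273 0.2063 0.092 ]
cap (array([118.37, 165.13]), [110, 157, 18, 17, 241]) [0.5705 0.3546 0.092 ]
cap (array([119.23, 197.49]), [111, 189, 17, 18, 232]) [0.4843 0.3492 0.092 ]
cap (array([162.25, 228.5 ]), [158, 223, 11, 9, 24]) [0.4021 0.2358 0.092 ]
cap (array([ 95.24, 248.92]), [85, 248, 23, 2, 25]) [0.3523 0.4056 0.092 ]
```

```bash
cat >> h.py <<'E'
from scipy.spatial.transform import Rotation as Ro
def caps(im,roi,thr=110,sat=60):
    px=im['pixels']; hsv=cv2.cvtColor(px,cv2.COLOR_RGB2HSV)
    m=(px.min(2)>thr)&(hsv[...,1]<sat); s=np.zeros_like(m); r=roi; s[r[1]:r[3],r[0]:r[2]]=m[r[1]:r[3],r[0]:r[2]]
    out=[]
    for b in blobs(s,60):
        x,y,w,h,a=b[1]; out.append((b[0],(x+(w-1)/2,y+(h-1)/2),(w,h,a)))
    return out
def tri(i1,p1,i2,p2):
    o1,d1=ray(i1,*p1);o2,d2=ray(i2,*p2);A=np.stack([d1,-d2],1);t=np.linalg.lstsq(A,o2-o1,rcond=None)[0]
    a,b=o1+t[0]*d1,o2+t[1]*d2; return (a+b)/2,np.linalg.norm(a-b)
def go(p,yaw,width=None):
    s=env.get_state(); R=Ro.from_euler('xyz',s['orientation']); T=Ro.from_euler('xyz',[np.pi,0,yaw])
    d=(R.inv()*T).as_rotvec(degrees=True); sh=R.inv().apply(np.array(p)-s['eef_pos'])*1000
    print('row',d.round(2).tolist(),sh.round(1).tolist())
E
python3 - <<'E'
from h import *
t=viewer.get_image('top');s=viewer.get_image('side')
for c in caps(t,(100,150,160,220)): print(c,plane(t,*c[1],.092).round(4))
for c in caps(s,(215,140,262,165)): print(c,plane(s,*c[1],.092).round(4))
go([.569,.353,.25],3.037)
E
```

```text
(array([126.4 , 158.06]), (129.5, 162.0), (60, 25, 696)) [0.5785 0.3256 0.092 ]
(array([119.41, 197.58]), (119.5, 198.0), (20, 19, 277)) [0.4829 0.3485 0.092 ]
(array([243.23, 150.08]), (238.0, 152.0), (47, 25, 489)) [0.527  0.3275 0.092 ]
row [-0.03, -0.0, -11.13] [-439.9, -169.9, -36.7]
```

Call:
{"op": "move_arm", "data": {"rows": [[0, 0, -5, 0, 0, -37, 100], [0, 0, -11, -440, -170, -37, 100], [0, 0, -11, -440, -170, -37, 100], [0, 0, -11, -440, -170, -37, 100], [0, 0, -11, -440, -170, -37, 100]]}}

```text
t: 0.72
eef_pos: [0.3308, 0.5405, 0.2507]
orientation: [3.141, 0.0, 3.035]
force: [1.0, 1.6, -0.8]
width: 1.001
```

```bash
python3 - <<'E'
from h import *
go([.569,.352,.22],3.037); print(env.get_state()['joint_pos'])
E
```

```text
row [0.02, 0.01, -0.1] [-256.9, -162.2, 30.7]
[-1.19549607  0.32898943  0.09283114  1.66441139 -0.0328291   1.14938715
  0.37024941]
```

Call:
{"op": "move_arm", "data": {"rows": [[0, 0, 0, -257, -162, 31, 100], [0, 0, 0, -257, -162, 31, 100], [0, 0, 0, -257, -162, 31, 100], [0, 0, 0, -257, -162, 31, 100], [0, 0, 0, -257, -162, 31, 100]]}}

```text
t: 1.13
eef_pos: [0.4934, 0.4118, 0.2293]
orientation: [3.141, 0.0, 3.035]
force: [0.9, 0.9, -0.7]
width: 0.994
```

Call:
{"op": "move_arm", "data": {"rows": [[0, 0, 0, -113, -72, 13, 100], [0, 0, 0, -113, -72, 13, 100], [0, 0, 0, -113, -72, 13, 100], [0, 0, 0, -113, -72, 13, 100], [0, 0, 0, -113, -72, 13, 100]]}}

```text
t: 1.55
eef_pos: [0.5996, 0.3255, 0.2156]
orientation: [-3.14, 0.001, 3.029]
force: [-0.2, 0.4, 0.3]
width: 0.996
```

```bash
python3 - <<'E'
from h import *
go([.569,.352,.22],3.037); print(env.get_state()['joint_pos'],env.get_state()['eef_pos'])
im=snap('wrist','w1.png')
E
```

```text
row [-0.11, 0.03, -0.46] [33.4, 22.8, -4.4]
[-0.74654941  0.44155616  0.21284832  1.59186857 -0.09844938  1.11963312
  0.94770617] [0.59960048 0.32553835 0.21562079]
```

View pics/w1.png

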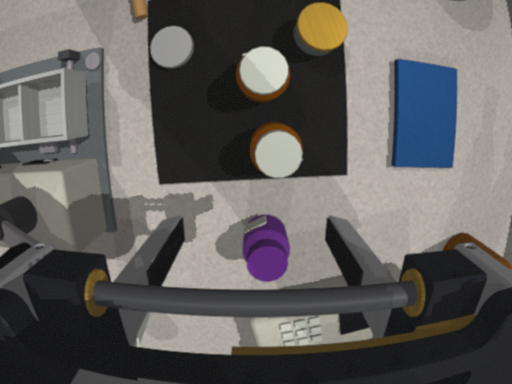

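```bash
cat >> h.py <<'E'
def wray(im,u,v,s):
    K=im['intrinsics'];x,y=u-K[0,2],v-K[1,2];r=np.hypot(x,y);th=r/K[0,0]
    d=np.array([np.sin(th)*x/r,-np.sin(th)*y/r,-np.cos(th)])
    R=Ro.from_euler('xyz',s['orientation']).as_matrix();M=im['mount']
    return s['eef_pos']+R@M[:3,3],R@M[:3,:3]@d
def wplane(im,u,v,s,z):
    o,d=wray(im,u,v,s);return o+d*(z-o[2])/d[2]
E
python3 - <<'E'
from h import *
s=env.get_state();print(s['eef_pos'])
im=viewer.get_image('wrist')
px=im['pixels']
m=(px.min(2)>110)&(cv2.cvtColor(px,cv2.COLOR_RGB2HSV)[...,1]<60)
for b in blobs(m,200):
    x,y,w,h,a=b[1]
    if w<100 and 220<b[0][0]<320: print(b, wplane(im,x+(w-1)/2,y+(h-1)/2,s,.092).round(4))
go([.569,.352,.22],3.037)
E
```

```text
[0.5978811  0.32792121 0.21583358]
(array([261.42,  71.88]), [238, 49, 48, 47, 1809]) [0.4848 0.3475 0.092 ]
row [-0.01, -0.03, -0.18] [30.0, 19.4, -4.0]
```

Call:
{"op": "move_arm", "data": {"rows": [[0, 0, 0, 30, 20, -4, 100], [0, 0, 0, 30, 20, -4, 100], [0, 0, 0, 30, 20, -4, 100], [0, 0, 0, 30, 20, -4, 100]]}}

```text
t: 1.98
eef_pos: [0.5681, 0.354, 0.2206]
orientation: [3.141, 0.0, 3.037]
force: [0.1, 0.6, 0.3]
width: 1.002
```

```bash
python3 - <<'E'
from h import *
s=env.get_state();print(s['eef_pos'])
im=snap('wrist','w2.png')
px=im['pixels']
m=(px.min(2)>150)&(cv2.cvtColor(px,cv2.COLOR_RGB2HSV)[...,1]<40)
for b in blobs(m,200):
    x,y,w,h,a=b[1]
    if w<100 and 180<b[0][0]<350: print(b, wplane(im,x+(w-1)/2,y+(h-1)/2,s,.092).round(4))
go([.569,.352,.12],3.037)
E
```

```text
[0.56814356 0.35400486 0.22063492]
(array([239.16, 103.89]), [216, 81, 47, 46, 1672]) [0.4838 0.3478 0.092 ]
(array([253.66, 186.14]), [232, 165, 44, 44, 1504]) [0.5702 0.3533 0.092 ]
(array([200.06, 250.52]), [163, 205, 68, 84, 2788]) [0.6332 0.2819 0.092 ]
(array([187.47, 332.61]), [144, 313, 81, 41, 2265]) [0.7642 0.2383 0.092 ]
(array([274.32, 337.07]), [235, 326, 80, 20, 990]) [0.7769 0.3597 0.092 ]
row [0.01, 0.01, -0.06] [-0.4, -1.3, 100.5]
```

View pics/w2.png

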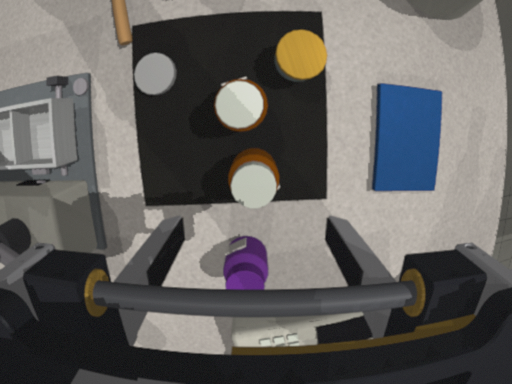

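Call:
{"op": "move_arm", "data": {"rows": [[0, 0, 0, -2, -1, 40, 100], [0, 0, 0, -2, -1, 80, 100], [0, 0, 0, -2, -1, 120, 100], [0, 0, 0, -2, -1, 141, 100], [0, 0, 0, -2, -1, 141, 100]]}}

```text
t: 2.45
eef_pos: [0.5687, 0.3496, 0.0743]
orientation: [-3.136, -0.005, 3.035]
force: [-0.0, -0.6, 0.1]
width: 0.999
```

Call:
{"op": "move_arm", "data": {"rows": [[0, 0, 0, 0, 0, 0, 100], [0, 0, 0, 0, 0, 0, 30], [0, 0, 0, 0, 0, 0, 30], [0, 0, 0, 0, 0, 0, 30], [0, 0, 0, 0, 0, 0, 30]]}}

```text
t: 2.87
eef_pos: [0.5716, 0.352, 0.0808]
orientation: [3.14, 0.001, 3.035]
force: [-0.6, 0.3, -0.7]
width: 0.757
```

Call:
{"op": "move_arm", "data": {"rows": [[0, 0, 0, 0, 0, 0, 20], [0, 0, 0, 0, 0, 0, 20], [0, 0, 0, 0, 0, 0, 20], [0, 0, 0, 0, 0, 0, 20], [0, 0, 0, 0, 0, 0, 20]]}}

```text
t: 3.28
eef_pos: [0.5711, 0.3517, 0.0795]
orientation: [3.141, 0.0, 3.035]
force: [0.3, 0.6, 1.9]
width: 0.503
```

Call:
{"op": "move_arm", "data": {"rows": [[0, 0, 0, 0, 0, 0, 20], [0, 0, 0, 0, 0, -20, 20], [0, 0, 0, 0, 0, -50, 20], [0, 0, 0, 0, 0, -80, 20], [0, 0, 0, 0, 0, -100, 20]]}}

```text
t: 3.7
eef_pos: [0.5714, 0.3515, 0.1816]
orientation: [3.141, 0.001, 3.034]
force: [0.4, 0.3, -3.0]
width: 0.506
```

```bash
python3 - <<'E'
from h import *
import time
im=snap('wrist','w3.png'); s=env.get_state(); print(s['eef_pos'],s['width'],s['force'])
snap('top','t3.png')
E
```

```text
[0.57269028 0.35228507 0.18508356] 0.5043022147609297 [1.70832987 0.36024836 1.08647048]
```

View pics/w3.png

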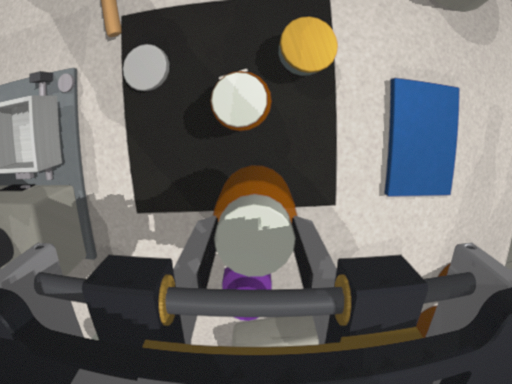

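View pics/t3.png

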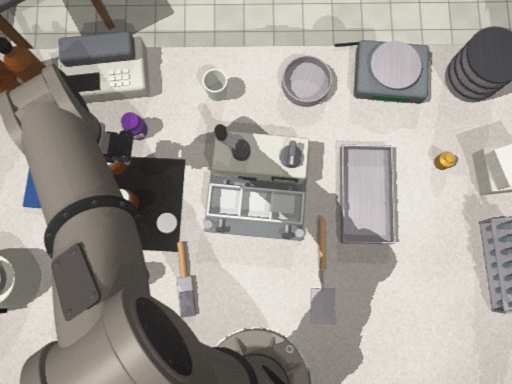

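```bash
python3 - <<'E'
from h import *
go([.4747,.0748,.185],3.037); print(env.get_state()['eef_pos'])
E
```

```text
row [0.19, 0.2, -0.15] [67.5, -286.2, -3.4]
[0.57241539 0.35219227 0.18278381]
```

Call:
{"op": "move_arm", "data": {"rows": [[0, 0, 0, 7, -30, -5, 20], [0, 0, 0, 16, -67, -5, 20], [0, 0, 0, 25, -105, -5, 20], [0, 0, 0, 34, -143, -5, 20], [0, 0, 0, 43, -181, -5, 20]]}}

```text
t: 4.22
eef_pos: [0.5073, 0.1742, 0.1829]
orientation: [-3.14, -0.002, 3.035]
force: [1.8, -0.2, -1.9]
width: 0.505
```

Call:
{"op": "move_arm", "data": {"rows": [[0, 0, 0, 9, -38, 0, 20], [0, 0, 0, 18, -76, 0, 20], [0, 0, 0, 24, -105, 0, 20], [0, 0, 0, 24, -105, 0, 20], [0, 0, 0, 24, -105, 0, 20]]}}

```text
t: 4.63
eef_pos: [0.473, 0.0727, 0.1836]
orientation: [-3.141, -0.001, 3.032]
force: [0.6, 0.8, -2.6]
width: 0.506
```

```bash
python3 - <<'E'
from h import *
s=env.get_state(); print(s['eef_pos'],s['width'],s['joint_pos'])
snap('wrist','w4.png'); snap('side','s4.png')
go([.4747,.0748,.119],3.037)
E
```

```text
[0.47295188 0.07270234 0.18363737] 0.5058511514513803 [-0.55631061  0.13510016  0.2953625   2.07970934 -0.04879072  0.93421114
  1.22681236]
row [-0.01, -0.04, -0.11] [-1.0, 0.1, 64.8]
```

View pics/w4.png

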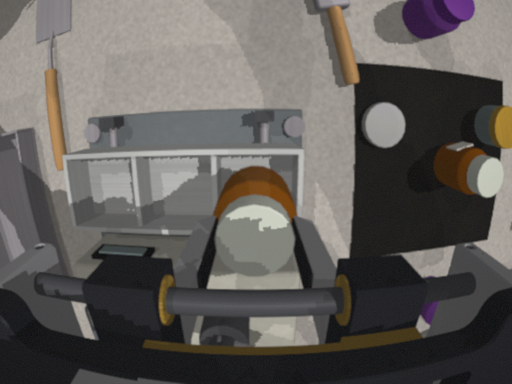

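View pics/s4.png

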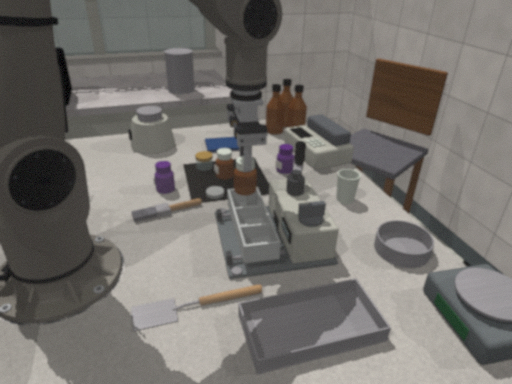

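```bash
python3 - <<'E'
from h import *
s=env.get_state(); print(s['eef_pos'])
im=viewer.get_image('wrist')
for u,v in [(66,156),(301,152),(73,228),(136,153),(214,152)]: print(u,v,wplane(im,u,v,s,.086).round(4))
a=cv2.imread('pics/w4.png'); cv2.imwrite('pics/w4c.png',cv2.resize(a[130:260,40:330],None,fx=2.7,fy=2.7))
go([.4747,.0748,.119],3.037)
E
```

```text
[0.47373342 0.07483506 0.18377663]
66 156 [ 0.4136 -0.1181  0.086 ]
301 152 [0.4397 0.1218 0.086 ]
73 228 [ 0.4941 -0.1323  0.086 ]
136 153 [ 0.4227 -0.0337  0.086 ]
214 152 [0.4315 0.0425 0.086 ]
row [-0.02, -0.03, -0.06] [-0.9, -0.3, 64.8]
```

View pics/w4c.png

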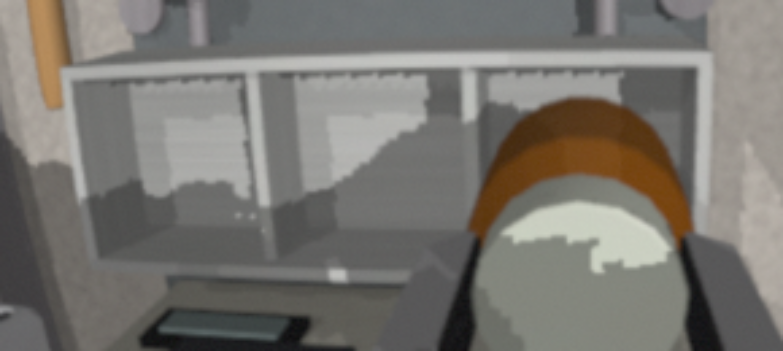

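Call:
{"op": "move_arm", "data": {"rows": [[0, 0, 0, -1, 1, 25, 20], [0, 0, 0, -1, 1, 45, 20], [0, 0, 0, -1, 1, 58, 20], [0, 0, 0, -1, 1, 64, 20], [0, 0, 0, -1, 1, 64, 20]]}}

```text
t: 5.2
eef_pos: [0.4748, 0.0762, 0.1192]
orientation: [-3.141, -0.002, 3.036]
force: [-0.4, 0.2, -2.8]
width: 0.502
```

```bash
python3 - <<'E'
from h import *
snap('wrist','w5.png')
s=env.get_state(); print(s['eef_pos'],s['force'])
E
```

```text
[0.47500596 0.0758764  0.11992853] [ 0.4808063  -1.21662738 -2.17011214]
```

View pics/w5.png

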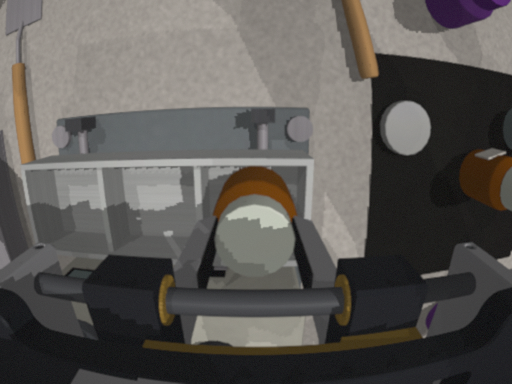

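Call:
{"op": "move_arm", "data": {"rows": [[0, 0, 0, 0, 0, 1, 20], [0, 0, 0, 0, 0, 2, 20], [0, 0, 0, 0, 0, 2, 20], [0, 0, 0, 0, 0, 2, 20]]}}

```text
t: 5.58
eef_pos: [0.4751, 0.0752, 0.1186]
orientation: [3.141, 0.0, 3.035]
force: [0.3, -0.1, -2.8]
width: 0.507
```

Call:
{"op": "move_arm", "data": {"rows": [[0, 0, 0, 0, 0, 1, 20], [0, 0, 0, 0, 0, 2, 20], [0, 0, 0, 0, 0, 2, 20]]}}

```text
t: 5.83
eef_pos: [0.4758, 0.0754, 0.1178]
orientation: [3.14, 0.001, 3.035]
force: [-6.8, -1.3, 26.8]
width: 0.507
```

Call:
{"op": "move_arm", "data": {"rows": [[0, 0, 0, 0, 0, -1, 85], [0, 0, 0, 0, 0, -1, 85], [0, 0, 0, 0, 0, -1, 85], [0, 0, 0, 0, 0, -1, 85], [0, 0, 0, 0, 0, -1, 85]]}}

```text
t: 6.25
eef_pos: [0.475, 0.0752, 0.1173]
orientation: [-3.141, -0.0, 3.035]
force: [0.4, -0.3, -0.2]
width: 0.822
```

Call:
{"op": "move_arm", "data": {"rows": [[0, 0, 0, 0, 0, -15, 100], [0, 0, 0, 0, 0, -45, 100], [0, 0, 0, 0, 0, -80, 100], [0, 0, 0, 0, 0, -80, 100], [0, 0, 0, 0, 0, -80, 100]]}}

```text
t: 6.67
eef_pos: [0.4759, 0.0755, 0.1988]
orientation: [3.14, 0.003, 3.035]
force: [0.0, -0.1, -0.1]
width: 0.999
```

```bash
python3 - <<'E'
from h import *
s=env.get_state(); print(s['eef_pos'],s['force'])
snap('wrist','w6.png')
go([.484,.348,.2],3.037)
E
```

```text
[0.47589683 0.0754865  0.19881748] [ 0.02485188 -0.13924682 -0.11574428]
row [0.04, 0.05, -0.12] [20.2, 272.1, -2.3]
```

View pics/w6.png

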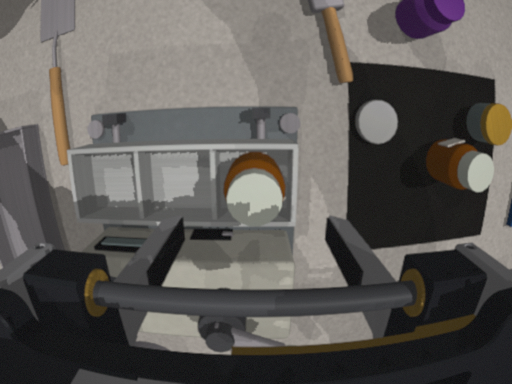

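Call:
{"op": "move_arm", "data": {"rows": [[0, 0, 0, 3, 40, -10, 100], [0, 0, 0, 6, 80, -15, 100], [0, 0, 0, 9, 120, -15, 100], [0, 0, 0, 12, 160, -15, 100], [0, 0, 0, 15, 200, -15, 100]]}}

```text
t: 7.13
eef_pos: [0.4805, 0.2772, 0.2109]
orientation: [-3.14, -0.002, 3.035]
force: [1.3, -0.5, 0.3]
width: 1.0
```

Call:
{"op": "move_arm", "data": {"rows": [[0, 0, 0, 3, 35, 10, 100], [0, 0, 0, 5, 72, 15, 100], [0, 0, 0, 5, 72, 15, 100], [0, 0, 0, 5, 72, 15, 100], [0, 0, 0, 5, 72, 15, 100]]}}

```text
t: 7.55
eef_pos: [0.4837, 0.3469, 0.1958]
orientation: [-3.139, -0.001, 3.035]
force: [-0.6, -0.1, -0.5]
width: 1.002
```

```bash
cat >> h.py <<'E'
def wcaps(f,z,thr=150,sat=40):
    s=env.get_state();print(s['eef_pos'].round(4))
    im=snap('wrist',f);px=im['pixels']
    m=(px.min(2)>thr)&(cv2.cvtColor(px,cv2.COLOR_RGB2HSV)[...,1]<sat)
    for b in blobs(m,200):
        x,y,w,h,a=b[1]
        if w<100 and y+h<340: print(b, wplane(im,x+(w-1)/2,y+(h-1)/2,s,z).round(4))
E
python3 - <<'E'
from h import *
wcaps('w7.png',.092)
go([.484,.348,.079],3.037)
E
```

```text
[0.4837 0.3469 0.1958]
(array([499.89,  37.53]), [481, 22, 31, 27, 241]) [0.3246 0.6505 0.092 ]
(array([161.34, 137.43]), [141, 116, 41, 44, 1407]) [0.4218 0.2641 0.092 ]
(array([255.78, 188.71]), [231, 167, 49, 47, 1690]) [0.4828 0.3478 0.092 ]
(array([ 33.53, 179.09]), [0, 170, 61, 40, 479]) [0.4543 0.0803 0.092 ]
(array([127.36, 256.9 ]), [113, 237, 34, 40, 298]) [0.5445 0.2011 0.092 ]
row [-0.09, -0.05, -0.19] [0.1, 1.7, 117.4]
```

View pics/w7.png

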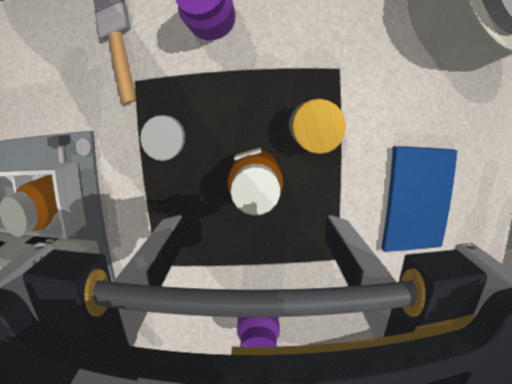

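Call:
{"op": "move_arm", "data": {"rows": [[0, 0, 0, 0, 1, 40, 100], [0, 0, 0, 0, 1, 80, 100], [0, 0, 0, 0, 1, 105, 100], [0, 0, 0, 0, 1, 117, 100], [0, 0, 0, 0, 1, 117, 60]]}}

```text
t: 8.02
eef_pos: [0.4834, 0.3468, 0.0781]
orientation: [-3.138, -0.002, 3.033]
force: [0.3, -0.5, -1.0]
width: 0.961
```

Call:
{"op": "move_arm", "data": {"rows": [[0, 0, 0, 0, 0, 0, 60], [0, 0, 0, 0, 0, 0, 20], [0, 0, 0, 0, 0, 0, 20], [0, 0, 0, 0, 0, 0, 20], [0, 0, 0, 0, 0, 0, 20]]}}

```text
t: 8.43
eef_pos: [0.4846, 0.3492, 0.0814]
orientation: [3.14, 0.001, 3.035]
force: [0.4, 0.0, 0.0]
width: 0.609
```

Call:
{"op": "move_arm", "data": {"rows": [[0, 0, 0, 0, 0, 0, 20], [0, 0, 0, 0, 0, 0, 20], [0, 0, 0, 0, 0, -20, 20], [0, 0, 0, 0, 0, -55, 20], [0, 0, 0, 0, 0, -90, 20]]}}

```text
t: 8.85
eef_pos: [0.4834, 0.348, 0.1704]
orientation: [-3.139, -0.002, 3.035]
force: [0.3, 0.7, -1.4]
width: 0.503
```

Call:
{"op": "move_arm", "data": {"rows": [[0, 0, 0, 0, 0, -20, 20], [0, 0, 0, 0, 0, -25, 20], [0, 0, 0, 0, 0, -25, 20]]}}

```text
t: 9.1
eef_pos: [0.4847, 0.3492, 0.1966]
orientation: [3.14, 0.001, 3.035]
force: [0.3, -0.4, -2.8]
width: 0.504
```

```bash
python3 - <<'E'
from h import *
s=env.get_state();print(s['eef_pos'],s['width'],s['force'])
go([.4579,-.0850,.19],3.037)
E
```

```text
[0.48466937 0.34919953 0.19663985] 0.5037372069086259 [ 0.26090076 -0.43438755 -2.80287542]
row [0.11, 0.09, -0.13] [-19.7, -434.6, 5.8]
```

Call:
{"op": "move_arm", "data": {"rows": [[0, 0, 0, 0, -15, -25, 20], [0, 0, 0, -2, -50, -45, 20], [0, 0, 0, -4, -88, -50, 20], [0, 0, 0, -6, -126, -50, 20], [0, 0, 0, -8, -164, -50, 20]]}}

```text
t: 9.52
eef_pos: [0.4737, 0.1831, 0.2439]
orientation: [-3.141, -0.001, 3.035]
force: [1.3, -0.5, -2.3]
width: 0.503
```

Call:
{"op": "move_arm", "data": {"rows": [[0, 0, 0, -2, -38, 0, 20], [0, 0, 0, -4, -76, 0, 20], [0, 0, 0, -6, -114, 0, 20], [0, 0, 0, -8, -152, 0, 20], [0, 0, 0, -10, -190, 0, 20]]}}

```text
t: 9.93
eef_pos: [0.463, -0.0069, 0.2438]
orientation: [-3.141, -0.002, 3.035]
force: [0.8, 0.0, -2.0]
width: 0.504
```

Call:
{"op": "move_arm", "data": {"rows": [[0, 0, 0, -1, -38, 0, 20], [0, 0, 0, -2, -70, 0, 20], [0, 0, 0, -2, -80, 20, 20], [0, 0, 0, -2, -80, 45, 20], [0, 0, 0, -2, -80, 50, 20]]}}

```text
t: 10.35
eef_pos: [0.4552, -0.0855, 0.1913]
orientation: [-3.14, -0.005, 3.033]
force: [-0.5, 0.5, -2.4]
width: 0.506
```

```bash
python3 - <<'E'
from h import *
s=env.get_state();print(s['eef_pos'],s['width'],s['force'])
im=snap('wrist','w8.png')
go([.4579,-.0850,.119],3.037)
E
```

```text
[ 0.45520588 -0.08552406  0.19133447] 0.5061589533533143 [-0.48681817  0.46780945 -2.36952856]
row [-0.09, -0.33, -0.16] [-2.8, 0.3, 73.0]
```

View pics/w8.png

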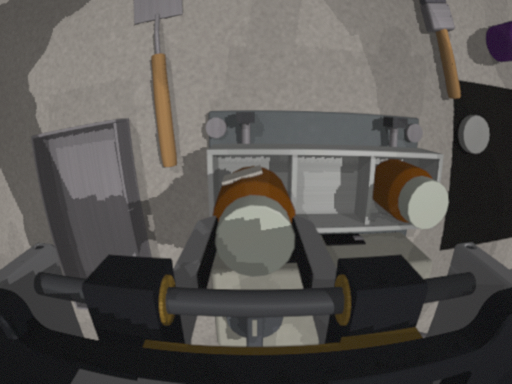

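Call:
{"op": "move_arm", "data": {"rows": [[0, 0, 0, -2, 0, 25, 20], [0, 0, 0, -2, 0, 48, 20], [0, 0, 0, -2, 0, 65, 20], [0, 0, 0, -2, 0, 70, 20], [0, 0, 0, -2, 0, 70, 20]]}}

```text
t: 10.82
eef_pos: [0.4592, -0.0846, 0.1246]
orientation: [-3.141, -0.003, 3.036]
force: [-0.5, -0.4, -2.4]
width: 0.503
```

Call:
{"op": "move_arm", "data": {"rows": [[0, 0, 0, 0, 0, 0, 20], [0, 0, 0, 0, 0, 1, 20], [0, 0, 0, 0, 0, 1, 20]]}}

```text
t: 11.07
eef_pos: [0.4604, -0.085, 0.1253]
orientation: [3.141, 0.001, 3.035]
force: [0.1, -0.7, -2.4]
width: 0.506
```

Call:
{"op": "move_arm", "data": {"rows": [[0, 0, 0, 2, 0, 2, 20], [0, 0, 0, 2, 0, 3, 20], [0, 0, 0, 2, 0, 4, 20], [0, 0, 0, 2, 0, 5, 20], [0, 0, 0, 2, 0, 5, 20]]}}

```text
t: 11.48
eef_pos: [0.4583, -0.085, 0.1197]
orientation: [3.141, 0.001, 3.035]
force: [-2.2, 1.0, 4.9]
width: 0.507
```

Call:
{"op": "move_arm", "data": {"rows": [[0, 0, 0, 0, 0, 1, 20], [0, 0, 0, 0, 0, 1, 20]]}}

```text
t: 11.65
eef_pos: [0.4585, -0.0856, 0.1192]
orientation: [-3.141, 0.001, 3.034]
force: [-4.7, -4.1, 16.6]
width: 0.503
```

Call:
{"op": "move_arm", "data": {"rows": [[0, 0, 0, 0, 0, -1, 85], [0, 0, 0, 0, 0, -1, 85], [0, 0, 0, 0, 0, -1, 85], [0, 0, 0, 0, 0, -1, 85], [0, 0, 0, 0, 0, -1, 85]]}}

```text
t: 12.07
eef_pos: [0.4578, -0.0848, 0.1193]
orientation: [-3.142, -0.0, 3.035]
force: [0.9, -0.5, 0.1]
width: 0.824
```

Call:
{"op": "move_arm", "data": {"rows": [[0, 0, 0, 0, 0, -15, 100], [0, 0, 0, 0, 0, -45, 100], [0, 0, 0, 0, 0, -80, 100], [0, 0, 0, 0, 0, -80, 100], [0, 0, 0, 0, 0, -80, 100]]}}

```text
t: 12.48
eef_pos: [0.4588, -0.0848, 0.2008]
orientation: [3.141, 0.003, 3.035]
force: [0.4, 0.5, -0.6]
width: 0.997
```

```bash
python3 - <<'E'
from h import *
s=env.get_state();print(s['eef_pos'],s['joint_pos'])
snap('wrist','w9.png')
go([.583,-.098,.2],3.037)
E
```

```text
[ 0.45877804 -0.0847568   0.20076801] [-0.40019506  0.08820103  0.47777058  2.09533141 -0.05047147  0.9653123
  1.56884643]
row [0.03, 0.06, -0.11] [-125.7, 0.1, -0.3]
```

View pics/w9.png

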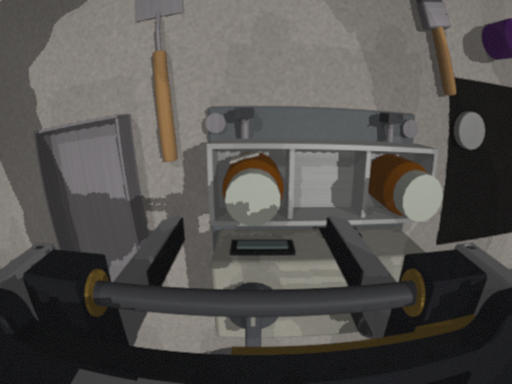

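```bash
python3 - <<'E'
from h import *
s=viewer.get_image('side');t=snap('top','t9.png')
print(plane(s,311.7,202.8,.154))
cv2.imwrite('pics/t9c.png',cv2.resize(cv2.imread('pics/t9.png')[110:250,190:330],None,fx=4,fy=4,interpolation=cv2.INTER_CUBIC))
E
```

```text
[ 0.58366632 -0.09937019  0.154     ]
```

View pics/t9c.png

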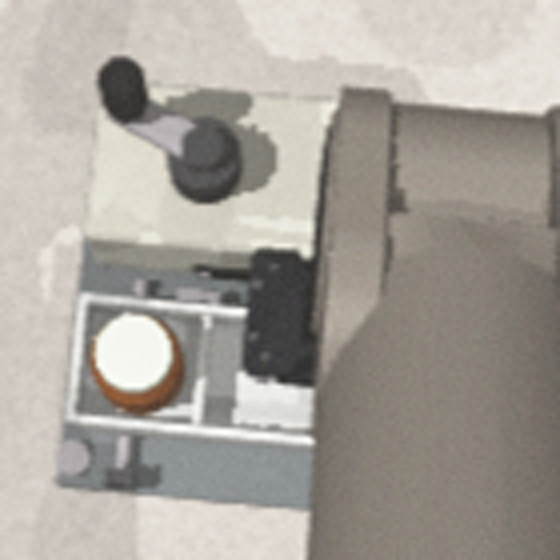

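Call:
{"op": "move_arm", "data": {"rows": [[0, 0, 0, -35, 0, 0, 100], [0, 0, 0, -75, 0, 0, 100], [0, 0, 0, -110, 0, 0, 100], [0, 0, 0, -126, 0, 0, 100], [0, 0, 0, -126, 0, 0, 60]]}}

```text
t: 13.05
eef_pos: [0.5853, -0.0984, 0.1972]
orientation: [-3.14, -0.002, 3.035]
force: [-1.0, -0.6, -0.7]
width: 0.961
```

Call:
{"op": "move_arm", "data": {"rows": [[0, 0, 0, 0, 0, 0, 60], [0, 0, 0, 0, 0, 0, 60]]}}

```text
t: 13.22
eef_pos: [0.5818, -0.0986, 0.1982]
orientation: [-3.141, -0.002, 3.034]
force: [0.4, -0.1, -0.3]
width: 0.822
```

```bash
python3 - <<'E'
from h import *
s=env.get_state();print(s['eef_pos'],s['joint_pos'][6])
snap('wrist','w10.png')
go([.5835,-.0985,.130],3.037)
E
```

```text
[ 0.58184204 -0.09855263  0.19819695] 1.688670587507185
row [-0.01, -0.09, -0.15] [-1.8, 0.1, 68.7]
```

View pics/w10.png

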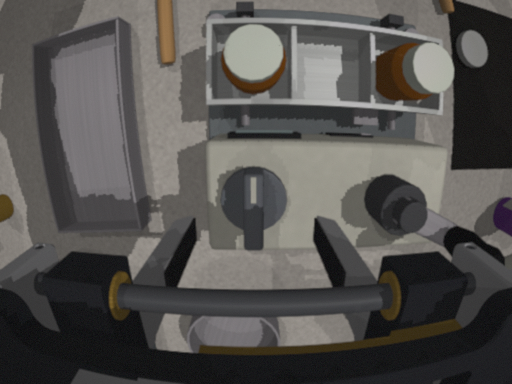

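Call:
{"op": "move_arm", "data": {"rows": [[0, 0, 0, -1, 0, 30, 60], [0, 0, 0, -1, 0, 55, 60], [0, 0, 0, -1, 0, 68, 60], [0, 0, 0, -1, 0, 68, 40], [0, 0, 0, -1, 0, 68, 10]]}}

```text
t: 13.68
eef_pos: [0.5836, -0.0985, 0.1316]
orientation: [-3.141, -0.001, 3.035]
force: [0.3, -0.6, 0.4]
width: 0.497
```

Call:
{"op": "move_arm", "data": {"rows": [[0, 0, 0, 0, 0, 0, 0], [0, 0, 0, 0, 0, 0, 0], [0, 0, 0, 0, 0, 0, 0], [0, 0, 0, 0, 0, 0, 0], [0, 0, 0, 0, 0, 0, 0]]}}

```text
t: 14.1
eef_pos: [0.5843, -0.0998, 0.1321]
orientation: [-3.14, 0.001, 3.034]
force: [0.4, -0.1, 4.8]
width: 0.169
```

Call:
{"op": "move_arm", "data": {"rows": [[0, 0, 0, 0, 0, 0, 0], [0, 0, 0, 0, 0, 0, 0], [0, 0, 0, 0, 0, 0, 0]]}}

```text
t: 14.35
eef_pos: [0.5843, -0.0997, 0.1321]
orientation: [-3.141, 0.001, 3.034]
force: [-1.1, -5.6, 5.3]
width: 0.167
```

Call:
{"op": "move_arm", "data": {"rows": [[0, 0, 6, 0, 0, 0, 0], [0, 0, 12, 0, 0, 0, 0], [0, 0, 18, 0, 0, 0, 0], [0, 0, 24, 0, 0, 0, 0], [0, 0, 30, 0, 0, 0, 0]]}}

```text
t: 14.77
eef_pos: [0.5844, -0.0995, 0.1321]
orientation: [3.142, 0.002, 2.505]
force: [0.2, -4.4, 3.9]
width: 0.168
```

Call:
{"op": "move_arm", "data": {"rows": [[0, 0, 6, 0, 0, 0, 0], [0, 0, 12, 0, 0, 0, 0], [0, 0, 18, 0, 0, 0, 0], [0, 0, 24, 0, 0, 0, 0], [0, 0, 30, 0, 0, 0, 0]]}}

```text
t: 15.18
eef_pos: [0.5847, -0.0992, 0.1321]
orientation: [3.14, 0.001, 1.982]
force: [0.9, -3.1, 1.9]
width: 0.171
```

Call:
{"op": "move_arm", "data": {"rows": [[0, 0, 4, 0, 0, 0, 0], [0, 0, 8, 0, 0, 0, 0], [0, 0, 10, 0, 0, 0, 0], [0, 0, 11, 0, 0, 0, 0], [0, 0, 11, 0, 0, 0, 0]]}}

```text
t: 15.6
eef_pos: [0.5848, -0.0992, 0.1321]
orientation: [3.14, 0.001, 1.795]
force: [1.4, -4.7, 4.8]
width: 0.17
```

```bash
python3 - <<'E'
from h import *
s=env.get_state();print(s['eef_pos'],s['orientation'],s['wrist_torque'],s['force'],s['joint_pos'][6])
snap('wrist','w11.png')
E
```

```text
[ 0.584829   -0.0991906   0.13208948] [3.14017591e+00 1.36994196e-03 1.79461924e+00] [-1.10074357 -0.31735946  0.20595096] [ 1.41408933 -4.68526114  4.7978602 ] 0.6640160085603205
```

View pics/w11.png

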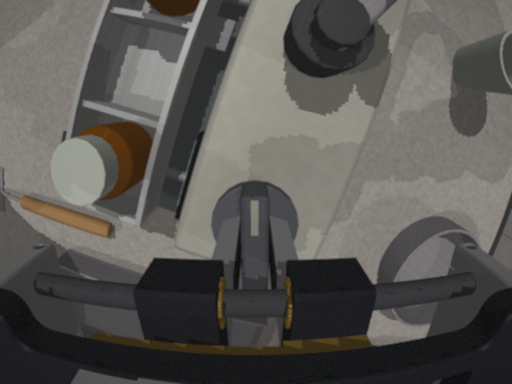

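Call:
{"op": "move_arm", "data": {"rows": [[0, 0, 2, 0, 0, 0, 0], [0, 0, 3, 0, 0, 0, 0], [0, 0, 3, 0, 0, 0, 0], [0, 0, 3, 0, 0, 0, 0]]}}

```text
t: 15.98
eef_pos: [0.5849, -0.0992, 0.1321]
orientation: [3.14, 0.001, 1.744]
force: [2.0, -4.8, 5.8]
width: 0.168
```

```bash
python3 - <<'E'
from h import *
s=env.get_state();print(s['orientation'],s['wrist_torque'])
E
```

```text
[3.14004108e+00 1.25151170e-03 1.74378027e+00] [-1.32715683 -0.35966822  0.6177549 ]
```

Call:
{"op": "move_arm", "data": {"rows": [[0, 0, 0, 0, 0, 0, 100], [0, 0, 0, 0, 0, 0, 100], [0, 0, 0, 0, 0, 0, 100], [0, 0, 0, 0, 0, 0, 100], [0, 0, 0, 0, 0, 0, 100]]}}

```text
t: 16.4
eef_pos: [0.584, -0.0987, 0.1313]
orientation: [-3.141, 0.0, 1.743]
force: [0.4, -3.7, -0.4]
width: 0.488
```

Call:
{"op": "move_arm", "data": {"rows": [[0, 0, 0, 0, 0, 0, 100], [0, 0, 0, 0, 0, 0, 100], [0, 0, 0, 0, 0, 0, 100], [0, 0, 0, 0, 0, 0, 100], [0, 0, 0, 0, 0, 0, 100]]}}

```text
t: 16.82
eef_pos: [0.5841, -0.098, 0.1313]
orientation: [-3.141, -0.0, 1.743]
force: [0.7, -0.0, -0.1]
width: 0.844
```

Call:
{"op": "move_arm", "data": {"rows": [[0, 0, 0, 0, 0, -30, 100], [0, 0, 0, 0, 0, -70, 100], [0, 0, 0, 0, 0, -110, 100], [0, 0, -6, 0, 0, -130, 100], [0, 0, -12, 0, 0, -130, 100]]}}

```text
t: 17.23
eef_pos: [0.5859, -0.0988, 0.2659]
orientation: [3.136, 0.002, 1.957]
force: [-0.2, -0.9, -0.7]
width: 1.004
```

```bash
python3 - <<'E'
from h import *
s=env.get_state();print(s['eef_pos'],s['orientation'])
snap('wrist','w12.png')
E
```

```text
[ 0.58594519 -0.09876888  0.26592919] [3.13588777e+00 1.78669868e-03 1.95693660e+00]
```

View pics/w12.png

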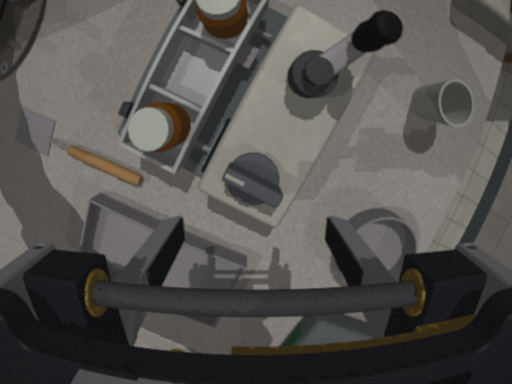

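```bash
python3 - <<'E'
from h import *
go([.60,.06,.28],3.037)
E
```

```text
row [0.18, 0.16, -61.35] [140.4, 74.8, -16.0]
```

Call:
{"op": "move_arm", "data": {"rows": [[0, 0, -7, 30, 15, -8, 100], [0, 0, -14, 60, 30, -12, 100], [0, 0, -21, 90, 45, -12, 100], [0, 0, -28, 120, 60, -12, 100], [0, 0, -35, 140, 75, -12, 100]]}}

```text
t: 17.7
eef_pos: [0.6007, 0.0629, 0.2726]
orientation: [3.142, -0.002, 2.569]
force: [1.1, 0.1, -0.7]
width: 0.999
```

Call:
{"op": "move_arm", "data": {"rows": [[0, 0, -7, 0, 0, 0, 100], [0, 0, -14, 0, 0, 0, 100], [0, 0, -21, 0, 0, 0, 100], [0, 0, -26, 0, 0, 0, 100], [0, 0, -26, 0, 0, 0, 100]]}}

```text
t: 18.12
eef_pos: [0.6011, 0.0595, 0.2726]
orientation: [-3.141, -0.001, 3.02]
force: [0.6, 0.4, 0.4]
width: 0.999
```

Call:
{"op": "move_arm", "data": {"rows": [[0, 0, 0, 0, 0, 0, 100], [0, 0, 0, 0, 0, 0, 100]]}}

```text
t: 18.28
eef_pos: [0.6013, 0.0594, 0.2729]
orientation: [-3.141, -0.001, 3.013]
force: [-0.6, 0.1, -0.5]
width: 1.003
```

```bash
python3 - <<'E'
from h import *
go([.6183,.0762,.28],3.037)
s=env.get_state();print(s['eef_pos'],s['orientation'])
snap('wrist','w13.png')
snap('side','s13.png')
cv2.imwrite('pics/s13c.png',cv2.resize(cv2.imread('pics/s13.png')[140:270,200:350],None,fx=5,fy=4.5,interpolation=cv2.INTER_CUBIC))
E
```

```text
row [-0.01, -0.04, -1.39] [-14.7, 18.8, -7.1]
[0.60132603 0.05940111 0.27290695] [-3.14138951e+00 -7.18717221e-04  3.01282113e+00]
```

View pics/w13.png

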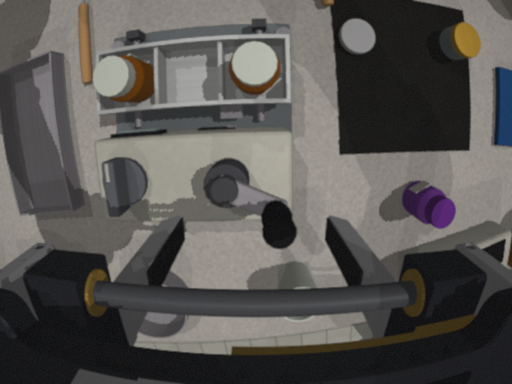

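View pics/s13c.png

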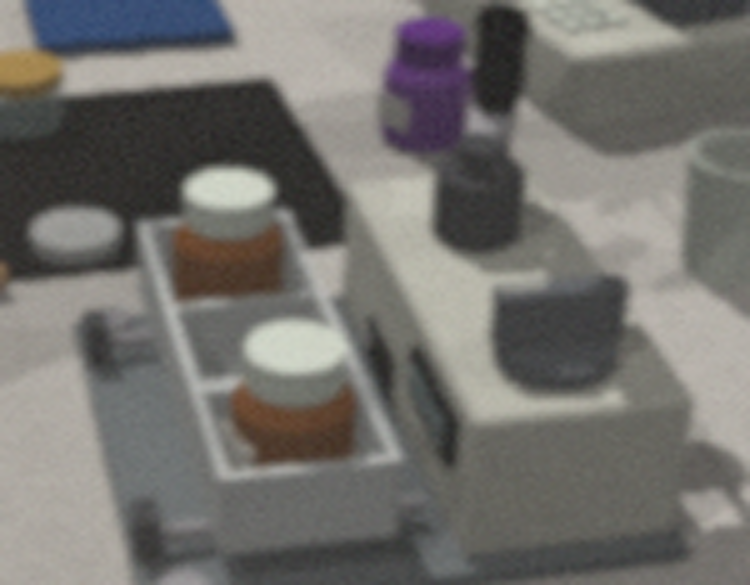

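```bash
cat > tr.py <<'E'
from h import *
def lsq(rays):
    A=np.zeros((3,3));b=np.zeros(3)
    for o,d in rays:
        d=d/np.linalg.norm(d);M=np.eye(3)-np.outer(d,d);A+=M;b+=M@o
    p=np.linalg.solve(A,b)
    return p.round(4),[round(1000*float(np.linalg.norm((np.eye(3)-np.outer(d,d)/(d@d))@(p-o))),1) for o,d in rays]
E
python3 - <<'E'
from tr import *
s=env.get_state();w=viewer.get_image('wrist');t=viewer.get_image('top');sd=viewer.get_image('side')
print('handle wrist .225',wplane(w,280,234,s,.225),'top',plane(t,220.8,130.6,.225),'side',plane(sd,300.6,143.3,.225))
print(lsq([wray(w,280,234,s),ray(t,220.8,130.6),ray(sd,300.6,143.3)]))
print('hub',lsq([wray(w,222,188,s),ray(t,241.75,145.75),ray(sd,296,174.4)]))
wi=cv2.imread('pics/w13.png');cv2.imwrite('pics/w13c.png',cv2.resize(wi[150:260,190:320],None,fx=5,fy=5,interpolation=cv2.INTER_CUBIC))
E
```

```text
handle wrist .225 [0.6243145  0.07777117 0.225     ] top [0.62151382 0.07579371 0.225     ] side [0.62445661 0.07168696 0.225     ]
(array([0.6248, 0.0766, 0.2224]), [1.4, 2.5, 1.9])
hub (array([0.5987, 0.028 , 0.1593]), [1.5, 2.3, 0.8])
```

View pics/w13c.png

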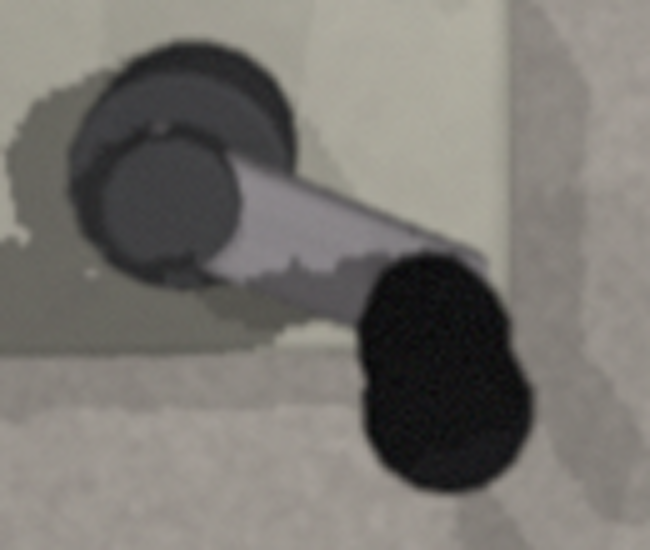

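```bash
python3 - <<'E'
from tr import *
s=env.get_state();w=viewer.get_image('wrist');t=viewer.get_image('top');sd=viewer.get_image('side')
print('handle',wplane(w,279.6,231,s,.225),lsq([wray(w,279.6,231,s),ray(t,220.8,130.6),ray(sd,300.6,143.3)]))
print('hub',lsq([wray(w,224.2,191.6,s),ray(t,241.75,145.75),ray(sd,296,174.4)]))
for z in (.16,.165,.17,.175): print(z,wplane(w,224.2,191.6,s,z)[:2],plane(t,241.75,145.75,z)[:2])
go([.622,.0765,.28],3.037)
E
```

```text
handle [0.62181162 0.07775337 0.225     ] (array([0.6241, 0.0766, 0.2221]), [1.6, 1.7, 2.6])
hub (array([0.6005, 0.029 , 0.1586]), [1.1, 1.4, 1.9])
0.16 [0.60112615 0.02965297] [0.60089416 0.02780427]
0.165 [0.59980288 0.03035581] [0.59957168 0.02768467]
0.17 [0.59847961 0.03105866] [0.59824919 0.02756506]
0.175 [0.59715634 0.03176151] [0.59692671 0.02744546]
row [-0.0, -0.0, -1.15] [-18.2, 19.5, -6.7]
```

Call:
{"op": "move_arm", "data": {"rows": [[0, 0, -1.2, -10, 10, 0, 100], [0, 0, -1.2, -18, 19.5, 0, 100], [0, 0, -1.2, -18, 19.5, 0, 100], [0, 0, -1.2, -18, 19.5, 0, 100]]}}

```text
t: 19.02
eef_pos: [0.622, 0.077, 0.2729]
orientation: [-3.141, -0.0, 3.038]
force: [-0.4, -0.9, -0.6]
width: 1.0
```

```bash
python3 - <<'E'
from h import *
go([.622,.0765,.19],3.037)
s=env.get_state();print(s['eef_pos'],s['orientation'])
w=snap('wrist','w14.png')
wi=cv2.imread('pics/w14.png');cv2.imwrite('pics/w14c.png',cv2.resize(wi[130:300,130:380],None,fx=3,fy=3,interpolation=cv2.INTER_CUBIC))
E
```

```text
row [-0.04, -0.03, 0.08] [-0.1, -0.5, 82.9]
[0.62195864 0.07702354 0.27289389] [-3.14092562e+00 -4.66582115e-04  3.03840459e+00]
```

View pics/w14c.png

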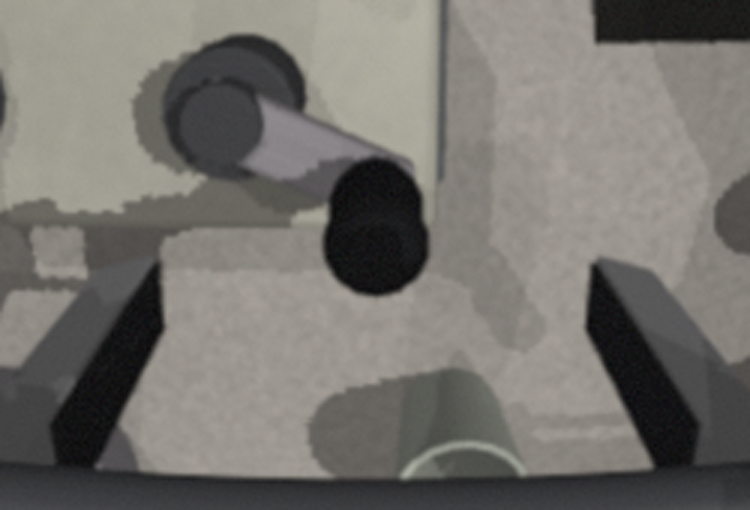

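```bash
python3 - <<'E'
from h import *
s=env.get_state();w=viewer.get_image('wrist')
print(wplane(w,255.3,210.8,s,.225), [wplane(w,203.3,168,s,z)[:2] for z in (.165,.175)])
E
```

```text
[0.62233359 0.07750914 0.225     ] [array([0.59498869, 0.03001152]), array([0.59323237, 0.03198344])]
```

Call:
{"op": "move_arm", "data": {"rows": [[0, 0, 0, 0, 0, 35, 100], [0, 0, 0, 0, 0, 65, 100], [0, 0, 0, 0, 0, 83, 90], [0, 0, 0, 0, 0, 83, 60], [0, 0, 0, 0, 0, 83, 40]]}}

```text
t: 19.53
eef_pos: [0.6214, 0.076, 0.1903]
orientation: [-3.141, -0.001, 3.037]
force: [0.5, -0.0, 0.7]
width: 0.821
```

Call:
{"op": "move_arm", "data": {"rows": [[0, 0, 0, 0, 0, 0, 40], [0, 0, 0, 0, 0, 0, 38], [0, 0, 0, 0, 0, 0, 36], [0, 0, 0, 0, 0, 0, 36], [0, 0, 0, 0, 0, 0, 36]]}}

```text
t: 19.95
eef_pos: [0.6221, 0.0766, 0.1909]
orientation: [3.141, 0.001, 3.038]
force: [0.1, -0.5, 0.1]
width: 0.466
```

Close fully on the handle.

Call:
{"op": "move_arm", "data": {"rows": [[0, 0, 0, 0, 0, 0, 25], [0, 0, 0, 0, 0, 0, 15], [0, 0, 0, 0, 0, 0, 0], [0, 0, 0, 0, 0, 0, 0], [0, 0, 0, 0, 0, 0, 0]]}}

```text
t: 20.37
eef_pos: [0.622, 0.077, 0.1905]
orientation: [3.141, 0.0, 3.039]
force: [0.7, 4.1, 1.7]
width: 0.291
```

```bash
python3 - <<'E'
from h import *
s=env.get_state();print(s['eef_pos'],s['force'],s['wrist_torque'],s['width'],s['orientation'])
snap('wrist','w15.png')
E
```

```text
[0.62196565 0.07695911 0.19046369] [0.68325864 4.08608431 1.68309867] [ 0.67851567 -0.17928236 -0.00133673] 0.29142411715905053 [3.14117373e+00 2.80755505e-04 3.03856701e+00]
```

View pics/w15.png

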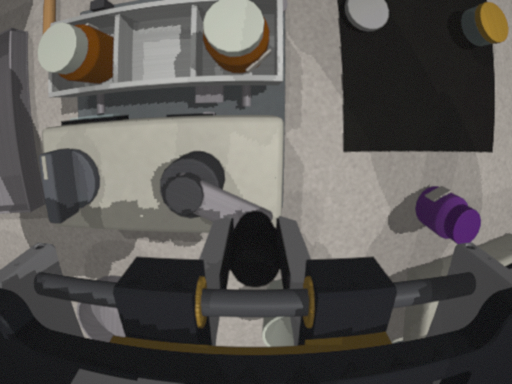

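```bash
cat > cr.py <<'E'
import numpy as np,sys
def rows(t0,ths,R=55.,corr=(0,0)):
    f=lambda t:np.array([-R*np.sin(np.radians(t)),R*np.cos(np.radians(t))])
    for i,t in enumerate(ths):
        d=f(t)-f(t0)+np.array(corr)*(i+1)/len(ths); print(t,d.round(1).tolist())
if __name__=='__main__':
    rows(21.3,[23,26,30,35,40]); print()
    for a in range(40,400,25): rows(a,[a+5,a+10,a+15,a+20,a+25]); print()
E
python3 cr.py
```

```text
23 [-1.5, -0.6]
26 [-4.1, -1.8]
30 [-7.5, -3.6]
35 [-11.6, -6.2]
40 [-15.4, -9.1]

45 [-3.5, -3.2]
50 [-6.8, -6.8]
55 [-9.7, -10.6]
60 [-12.3, -14.6]
65 [-14.5, -18.9]

70 [-1.8, -4.4]
75 [-3.3, -9.0]
80 [-4.3, -13.7]
85 [-4.9, -18.5]
90 [-5.2, -23.2]

95 [0.2, -4.8]
100 [0.8, -9.6]
105 [1.9, -14.2]
110 [3.3, -18.8]
115 [5.2, -23.2]

120 [2.2, -4.3]
125 [4.8, -8.3]
130 [7.7, -12.1]
135 [11.0, -15.6]
140 [14.5, -18.9]

145 [3.8, -2.9]
150 [7.9, -5.5]
155 [12.1, -7.7]
160 [16.5, -9.6]
165 [21.1, -11.0]

170 [4.7, -1.0]
175 [9.4, -1.7]
180 [14.2, -1.9]
185 [19.0, -1.7]
190 [23.8, -1.0]

195 [4.7, 1.0]
200 [9.3, 2.5]
205 [13.7, 4.3]
210 [17.9, 6.5]
215 [22.0, 9.1]

220 [3.8, 2.9]
225 [7.3, 6.2]
230 [10.6, 9.7]
235 [13.5, 13.5]
240 [16.1, 17.6]

245 [2.2, 4.3]
250 [4.1, 8.7]
255 [5.5, 13.3]
260 [6.5, 17.9]
265 [7.2, 22.7]

270 [0.2, 4.8]
275 [0.0, 9.6]
280 [-0.6, 14.3]
285 [-1.7, 19.0]
290 [-3.1, 23.6]

295 [-1.8, 4.4]
300 [-4.1, 8.7]
305 [-6.6, 12.7]
310 [-9.6, 16.5]
315 [-12.8, 20.1]

320 [-3.5, 3.2]
325 [-7.3, 6.2]
330 [-11.4, 8.7]
335 [-15.6, 11.0]
340 [-20.1, 12.8]

345 [-4.6, 1.4]
350 [-9.3, 2.5]
355 [-14.0, 3.1]
360 [-18.8, 3.3]
365 [-23.6, 3.1]

370 [-4.8, -0.6]
375 [-9.4, -1.7]
380 [-14.0, -3.1]
385 [-18.5, -4.9]
390 [-22.7, -7.2]

395 [-4.0, -2.6]
400 [-7.9, -5.5]
405 [-11.4, -8.7]
410 [-14.6, -12.3]
415 [-17.6, -16.1]
```

Call:
{"op": "move_arm", "data": {"rows": [[0, 0, 0, -1.5, -0.6, 0, 0], [0, 0, 0, -4.1, -1.8, 0, 0], [0, 0, 0, -7.5, -3.6, 0, 0], [0, 0, 0, -11.6, -6.2, 0, 0], [0, 0, 0, -15.4, -9.1, 0, 0]]}}

```text
t: 20.83
eef_pos: [0.6361, 0.0652, 0.1904]
orientation: [-3.141, -0.001, 3.038]
force: [-6.6, 1.1, 8.6]
width: 0.294
```

```bash
cat > st.py <<'E'
from h import *
A=np.array([.597,.0285]); X=np.array([.9946,-.104]);Y=np.array([.104,.9946])
def st():
    s=env.get_state();d=s['eef_pos'][:2]-A;F=s['force'][:2];a,b=d@X,d@Y
    th=np.arctan2(a,b);r=np.hypot(a,b)
    er=np.array([np.sin(th),np.cos(th)]);et=np.array([np.cos(th),-np.sin(th)]);f=np.array([F@X,F@Y])
    print('th %.1f r %.1f Frad %.1f Ftan %.1f Fz %.1f xy'%(np.degrees(th),r*1e3,f@er,f@et,s['force'][2]),(d@X*1e3).round(1),(d@Y*1e3).round(1))
if __name__=='__main__': st()
E
python3 st.py
```

```text
th 40.8 r 53.6 Frad -4.1 Ftan -5.3 Fz 8.6 xy 35.0 40.6
```

Call:
{"op": "move_arm", "data": {"rows": [[0, 0, 0, -3.5, -3.2, 0, 0], [0, 0, 0, -6.8, -6.8, 0, 0], [0, 0, 0, -9.7, -10.6, 0, 0], [0, 0, 0, -12.3, -14.6, 0, 0], [0, 0, 0, -14.5, -18.9, 0, 0]]}}

```text
t: 21.25
eef_pos: [0.6472, 0.0446, 0.1903]
orientation: [-3.141, -0.004, 3.038]
force: [-17.9, 1.5, 16.5]
width: 0.293
```

```bash
python3 st.py
```

```text
th 66.2 r 52.7 Frad -16.5 Ftan -6.9 Fz 16.5 xy 48.3 21.3
```

Call:
{"op": "move_arm", "data": {"rows": [[0, 0, 0, -1.4, -4.4, -0.2, 0], [0, 0, 0, -2.6, -9.0, -0.4, 0], [0, 0, 0, -3.3, -13.7, -0.6, 0], [0, 0, 0, -3.6, -18.5, -0.6, 0], [0, 0, 0, -3.6, -23.2, -0.6, 0]]}}

```text
t: 21.67
eef_pos: [0.6486, 0.023, 0.1906]
orientation: [3.14, -0.003, 3.039]
force: [-10.7, 9.0, 8.4]
width: 0.293
```

```bash
python3 st.py
```

```text
th 90.1 r 51.9 Frad -11.6 Ftan -7.8 Fz 8.4 xy 51.9 -0.1
```

Call:
{"op": "move_arm", "data": {"rows": [[0, 0, 0, 0.4, -4.8, -0.1, 0], [0, 0, 0, 1.2, -9.6, -0.2, 0], [0, 0, 0, 2.5, -14.2, -0.3, 0], [0, 0, 0, 4.1, -18.8, -0.3, 0], [0, 0, 0, 6.2, -23.2, -0.3, 0]]}}

```text
t: 22.08
eef_pos: [0.641, 0.0015, 0.1908]
orientation: [3.14, -0.002, 3.04]
force: [-1.8, 12.4, 1.1]
width: 0.295
```

```bash
python3 st.py
```

```text
th 115.6 r 51.6 Frad -8.0 Ftan -9.6 Fz 1.1 xy 46.5 -22.3
```

Call:
{"op": "move_arm", "data": {"rows": [[0, 0, 0, 2.3, -4.2, 0, 0], [0, 0, 0, 5.0, -8.1, 0, 0], [0, 0, 0, 8.0, -11.8, 0, 0], [0, 0, 0, 11.4, -15.2, 0, 0], [0, 0, 0, 15.0, -18.4, 0, 0]]}}

```text
t: 22.5
eef_pos: [0.6248, -0.0156, 0.1908]
orientation: [3.14, 0.0, 3.04]
force: [3.8, 10.5, -4.8]
width: 0.294
```

```bash
python3 st.py
```

```text
th 141.8 r 52.1 Frad -6.9 Ftan -8.8 Fz -4.8 xy 32.3 -40.9
```

Call:
{"op": "move_arm", "data": {"rows": [[0, 0, 0, 3.8, -2.8, 0, 0], [0, 0, 0, 7.9, -5.3, 0, 0], [0, 0, 0, 12.1, -7.4, 0, 0], [0, 0, 0, 16.5, -9.1, 0, 0], [0, 0, 0, 21.1, -10.4, 0, 0]]}}

```text
t: 22.92
eef_pos: [0.6027, -0.0245, 0.1907]
orientation: [3.141, 0.0, 3.039]
force: [4.4, 7.5, -7.6]
width: 0.293
```

```bash
python3 st.py
```

```text
th 167.9 r 53.3 Frad -7.0 Ftan -5.1 Fz -7.6 xy 11.2 -52.1
```

Call:
{"op": "move_arm", "data": {"rows": [[0, 0, 0, 4.7, -0.9, 0.1, 0], [0, 0, 0, 9.4, -1.5, 0.2, 0], [0, 0, 0, 14.2, -1.6, 0.3, 0], [0, 0, 0, 19.0, -1.2, 0.3, 0], [0, 0, 0, 23.8, -0.4, 0.3, 0]]}}

```text
t: 23.33
eef_pos: [0.5786, -0.0232, 0.1905]
orientation: [-3.141, -0.0, 3.038]
force: [2.0, 5.2, -6.5]
width: 0.292
```

```bash
python3 st.py
```

```text
th -166.4 r 54.8 Frad -5.5 Ftan -0.2 Fz -6.5 xy -12.9 -53.3
```

```bash
python3 - <<'E'
import numpy as np
from scipy.optimize import least_squares as L
P=np.array([(19.8,50.8),(35,40.6),(48.3,21.3),(51.9,-.1),(46.5,-22.3),(32.3,-40.9),(11.2,-52.1),(-12.9,-53.3)])
r=L(lambda c:np.hypot(*(P-c[:2]).T)-55,[0,0]);print(r.x,r.fun.round(2))
r=L(lambda c:np.hypot(*(P-c[:2]).T)-c[2],[0,0,55]);print(r.x,r.fun.round(2))
E
python3 -c "
from cr import *
for a in range(190,360,25): rows(a,[a+5,a+10,a+15,a+20,a+25])"|head -3
```

```text
[-3.14180594  0.98401167] [-0.16 -0.01  0.31  0.05 -0.17 -0.13 -0.01  0.15]
[-3.16775948  0.99141898 55.0210103 ] [-0.17 -0.02  0.31  0.06 -0.16 -0.13 -0.02  0.14]
195 [4.7, 1.0]
200 [9.3, 2.5]
205 [13.7, 4.3]
```

```bash
sed -i 's/^A=.*/A=np.array([.597,.0285]); /; s/Y=np.array(\[.104,.9946\])/Y=np.array([.104,.9946]);A=A-.00314*X+.00098*Y/' st.py; sed -n 2,3p st.py; python3 st.py
```

```text
A=np.array([.597,.0285]); 
def st():Traceback (most recent call last):
  File "st.py", line 8, in <module>
    if __name__=='__main__': st()
                             ~~^^
  File "st.py", line 4, in st
    s=env.get_state();d=s['eef_pos'][:2]-A;F=s['force'][:2];a,b=d@X,d@Y
                                                                  ^
NameError: name 'X' is not defined
```

Call:
{"op": "move_arm", "data": {"rows": [[0, 0, 0, 4.7, 1.1, 0, 0], [0, 0, 0, 9.3, 2.6, 0, 0], [0, 0, 0, 13.7, 4.5, 0, 0], [0, 0, 0, 17.9, 6.7, 0, 0], [0, 0, 0, 22.0, 9.3, 0, 0]]}}

```text
t: 23.75
eef_pos: [0.5568, -0.0112, 0.1903]
orientation: [-3.142, -0.001, 3.038]
force: [1.0, 6.5, -11.7]
width: 0.297
```

```bash
python3 st.py
```

```text
Traceback (most recent call last):
  File "st.py", line 8, in <module>
    if __name__=='__main__': st()
                             ~~^^
  File "st.py", line 4, in st
    s=env.get_state();d=s['eef_pos'][:2]-A;F=s['force'][:2];a,b=d@X,d@Y
                                                                  ^
NameError: name 'X' is not defined
```

```bash
sed -i 's/^A=.*/X=np.array([.9946,-.104]);Y=np.array([.104,.9946]);A=np.array([.597,.0285])-.00314*X+.00098*Y/' st.py; python3 st.py
```

```text
th -143.8 r 55.4 Frad -5.5 Ftan 3.6 Fz -11.7 xy -32.7 -44.7
```

Call:
{"op": "move_arm", "data": {"rows": [[0, 0, 0, 3.7, 3.0, 0.1, 0], [0, 0, 0, 7.2, 6.3, 0.2, 0], [0, 0, 0, 10.4, 9.9, 0.3, 0], [0, 0, 0, 13.3, 13.7, 0.4, 0], [0, 0, 0, 15.8, 17.9, 0.4, 0]]}}

```text
t: 24.17
eef_pos: [0.5431, 0.0081, 0.1902]
orientation: [-3.142, -0.001, 3.038]
force: [-0.5, 4.5, -8.3]
width: 0.295
```

```bash
python3 st.py
```

```text
th -119.0 r 55.3 Frad -1.3 Ftan 4.3 Fz -8.3 xy -48.4 -26.8
```

Call:
{"op": "move_arm", "data": {"rows": [[0, 0, 0, 2.2, 4.3, 0.1, 0], [0, 0, 0, 4.0, 8.7, 0.2, 0], [0, 0, 0, 5.4, 13.3, 0.3, 0], [0, 0, 0, 6.4, 17.9, 0.3, 0], [0, 0, 0, 7.1, 22.7, 0.3, 0]]}}

```text
t: 24.58
eef_pos: [0.5387, 0.0314, 0.1902]
orientation: [-3.141, -0.001, 3.038]
force: [-2.7, 3.8, -5.0]
width: 0.295
```

Call:
{"op": "move_arm", "data": {"rows": [[0, 0, 0, 0.2, 4.8, 0, 0], [0, 0, 0, 0.0, 9.6, 0, 0], [0, 0, 0, -0.6, 14.3, 0, 0], [0, 0, 0, -1.7, 19.0, 0, 0], [0, 0, 0, -3.1, 23.6, 0, 0]]}}

```text
t: 25.0
eef_pos: [0.5447, 0.0547, 0.1902]
orientation: [-3.141, -0.0, 3.038]
force: [-2.9, 3.2, -4.3]
width: 0.297
```

```bash
python3 st.py
```

```text
th -69.2 r 55.2 Frad 4.1 Ftan 1.6 Fz -4.3 xy -51.6 19.6
```

Call:
{"op": "move_arm", "data": {"rows": [[0, 0, 0, -1.8, 4.4, 0, 0], [0, 0, 0, -4.1, 8.7, 0, 0], [0, 0, 0, -6.6, 12.7, 0, 0], [0, 0, 0, -9.6, 16.5, 0, 0], [0, 0, 0, -12.8, 20.1, 0, 0]]}}

```text
t: 25.42
eef_pos: [0.56, 0.0732, 0.1903]
orientation: [-3.142, 0.0, 3.038]
force: [-1.8, 0.2, -1.3]
width: 0.293
```

Call:
{"op": "move_arm", "data": {"rows": [[0, 0, 0, -3.5, 3.2, 0, 0], [0, 0, 0, -7.3, 6.2, 0, 0], [0, 0, 0, -11.4, 8.7, 0, 0], [0, 0, 0, -15.6, 11.0, 0, 0], [0, 0, 0, -20.1, 12.8, 0, 0]]}}

```text
t: 25.83
eef_pos: [0.5815, 0.0835, 0.1904]
orientation: [-3.141, 0.0, 3.038]
force: [-2.1, -0.3, 0.7]
width: 0.292
```

```bash
python3 st.py
```

```text
th -19.1 r 55.1 Frad 0.2 Ftan -2.1 Fz 0.7 xy -18.0 52.1
```

Call:
{"op": "move_arm", "data": {"rows": [[0, 0, 0, -4.6, 1.4, 0, 0], [0, 0, 0, -9.3, 2.5, 0, 0], [0, 0, 0, -14.0, 3.1, 0, 0], [0, 0, 0, -18.8, 3.3, 0, 0], [0, 0, 0, -23.6, 3.1, 0, 0]]}}

```text
t: 26.25
eef_pos: [0.6051, 0.0838, 0.1903]
orientation: [-3.141, -0.0, 3.038]
force: [-3.6, -3.6, 4.6]
width: 0.293
```

```bash
python3 st.py; python3 -c "
from h import *
snap('wrist','w16.png')"
```

```text
th 5.7 r 55.1 Frad -4.2 Ftan -2.8 Fz 4.6 xy 5.4 54.8
```

View pics/w16.png

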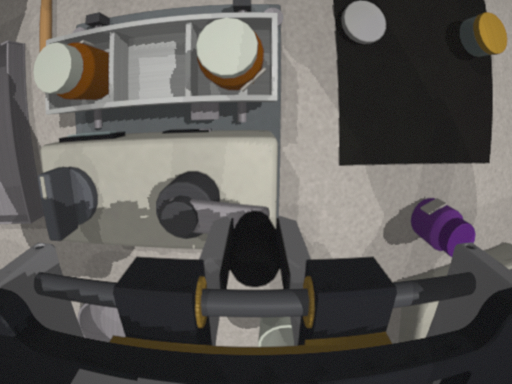

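```bash
python3 -c "
from cr import *
for a in range(30,730,25): rows(a,[a+5,a+10,a+15,a+20,a+25])"
```

```text
35 [-4.0, -2.6]
40 [-7.9, -5.5]
45 [-11.4, -8.7]
50 [-14.6, -12.3]
55 [-17.6, -16.1]
60 [-2.6, -4.0]
65 [-4.8, -8.3]
70 [-6.6, -12.7]
75 [-8.1, -17.3]
80 [-9.1, -22.0]
85 [-0.6, -4.8]
90 [-0.8, -9.6]
95 [-0.6, -14.3]
100 [0.0, -19.1]
105 [1.0, -23.8]
110 [1.4, -4.6]
115 [3.3, -9.0]
120 [5.5, -13.3]
125 [8.1, -17.3]
130 [11.0, -21.1]
135 [3.2, -3.5]
140 [6.8, -6.8]
145 [10.6, -9.7]
150 [14.6, -12.3]
155 [18.9, -14.5]
160 [4.4, -1.8]
165 [9.0, -3.3]
170 [13.7, -4.3]
175 [18.5, -4.9]
180 [23.2, -5.2]
185 [4.8, 0.2]
190 [9.6, 0.8]
195 [14.2, 1.9]
200 [18.8, 3.3]
205 [23.2, 5.2]
210 [4.3, 2.2]
215 [8.3, 4.8]
220 [12.1, 7.7]
225 [15.6, 11.0]
230 [18.9, 14.5]
235 [2.9, 3.8]
240 [5.5, 7.9]
245 [7.7, 12.1]
250 [9.6, 16.5]
255 [11.0, 21.1]
260 [1.0, 4.7]
265 [1.7, 9.4]
270 [1.9, 14.2]
275 [1.7, 19.0]
280 [1.0, 23.8]
285 [-1.0, 4.7]
290 [-2.5, 9.3]
295 [-4.3, 13.7]
300 [-6.5, 17.9]
305 [-9.1, 22.0]
310 [-2.9, 3.8]
315 [-6.2, 7.3]
320 [-9.7, 10.6]
325 [-13.5, 13.5]
330 [-17.6, 16.1]
335 [-4.3, 2.2]
340 [-8.7, 4.1]
345 [-13.3, 5.5]
350 [-17.9, 6.5]
355 [-22.7, 7.2]
360 [-4.8, 0.2]
365 [-9.6, 0.0]
[... 526 characters left out ...]
[12.7, -6.6]
525 [17.3, -8.1]
530 [22.0, -9.1]
535 [4.8, -0.6]
540 [9.6, -0.8]
545 [14.3, -0.6]
550 [19.1, -0.0]
555 [23.8, 1.0]
560 [4.6, 1.4]
565 [9.0, 3.3]
570 [13.3, 5.5]
575 [17.3, 8.1]
580 [21.1, 11.0]
585 [3.5, 3.2]
590 [6.8, 6.8]
595 [9.7, 10.6]
600 [12.3, 14.6]
605 [14.5, 18.9]
610 [1.8, 4.4]
615 [3.3, 9.0]
620 [4.3, 13.7]
625 [4.9, 18.5]
630 [5.2, 23.2]
635 [-0.2, 4.8]
640 [-0.8, 9.6]
645 [-1.9, 14.2]
650 [-3.3, 18.8]
655 [-5.2, 23.2]
660 [-2.2, 4.3]
665 [-4.8, 8.3]
670 [-7.7, 12.1]
675 [-11.0, 15.6]
680 [-14.5, 18.9]
685 [-3.8, 2.9]
690 [-7.9, 5.5]
695 [-12.1, 7.7]
700 [-16.5, 9.6]
705 [-21.1, 11.0]
710 [-4.7, 1.0]
715 [-9.4, 1.7]
720 [-14.2, 1.9]
725 [-19.0, 1.7]
730 [-23.8, 1.0]
```

Call:
{"op": "move_arm", "data": {"rows": [[0, 0, 0, -4.8, -0.6, 0, 0], [0, 0, 0, -9.4, -1.7, 0, 0], [0, 0, 0, -14.0, -3.2, 0, 0], [0, 0, 0, -18.5, -5.0, 0, 0], [0, 0, 0, -22.6, -7.4, 0, 0]]}}

```text
t: 26.72
eef_pos: [0.6264, 0.0743, 0.1904]
orientation: [-3.142, -0.001, 3.038]
force: [-6.3, -1.5, 7.0]
width: 0.295
```

Call:
{"op": "move_arm", "data": {"rows": [[0, 0, 0, -4.0, -2.6, 0, 0], [0, 0, 0, -7.8, -5.5, 0, 0], [0, 0, 0, -11.2, -8.8, 0, 0], [0, 0, 0, -14.4, -12.4, 0, 0], [0, 0, 0, -17.3, -16.2, 0, 0]]}}

```text
t: 27.13
eef_pos: [0.6416, 0.0572, 0.1904]
orientation: [3.141, -0.001, 3.039]
force: [-8.4, 2.0, 8.0]
width: 0.299
```

```bash
python3 st.py
```

```text
th 54.2 r 55.0 Frad -6.3 Ftan -6.0 Fz 8.0 xy 44.6 32.2
```

Call:
{"op": "move_arm", "data": {"rows": [[0, 0, 0, -2.5, -4.0, 0, 0], [0, 0, 0, -4.7, -8.3, 0, 0], [0, 0, 0, -6.4, -12.7, 0, 0], [0, 0, 0, -7.9, -17.3, 0, 0], [0, 0, 0, -8.8, -22.0, 0, 0]]}}

```text
t: 27.55
eef_pos: [0.6485, 0.0355, 0.1906]
orientation: [3.139, -0.0, 3.04]
force: [-4.7, 6.6, 6.3]
width: 0.295
```

Call:
{"op": "move_arm", "data": {"rows": [[0, 0, 0, -0.6, -4.8, 0, 0], [0, 0, 0, -0.7, -9.6, 0, 0], [0, 0, 0, -0.5, -14.3, 0, 0], [0, 0, 0, 0.2, -19.1, 0, 0], [0, 0, 0, 1.2, -23.8, 0, 0]]}}

```text
t: 27.97
eef_pos: [0.6459, 0.0126, 0.1907]
orientation: [3.139, 0.002, 3.04]
force: [2.4, 9.0, 3.9]
width: 0.295
```

```bash
python3 st.py
```

```text
th 102.4 r 54.7 Frad -0.5 Ftan -9.3 Fz 3.9 xy 53.4 -11.7
```

Call:
{"op": "move_arm", "data": {"rows": [[0, 0, 0, 1.4, -4.6, 0, 0], [0, 0, 0, 3.3, -9.0, 0, 0], [0, 0, 0, 5.5, -13.3, 0, 0], [0, 0, 0, 8.1, -17.3, 0, 0], [0, 0, 0, 11.0, -21.1, 0, 0]]}}

```text
t: 28.38
eef_pos: [0.6335, -0.0078, 0.1908]
orientation: [3.14, 0.004, 3.04]
force: [8.3, 7.0, -1.3]
width: 0.295
```

Call:
{"op": "move_arm", "data": {"rows": [[0, 0, 0, 3.2, -3.5, 0, 0], [0, 0, 0, 6.8, -6.8, 0, 0], [0, 0, 0, 10.6, -9.7, 0, 0], [0, 0, 0, 14.6, -12.2, 0, 0], [0, 0, 0, 18.9, -14.3, 0, 0]]}}

```text
t: 28.8
eef_pos: [0.6131, -0.0215, 0.1908]
orientation: [3.141, 0.004, 3.039]
force: [8.3, -0.1, -3.3]
width: 0.293
```

```bash
python3 st.py
```

```text
th 153.6 r 54.8 Frad 3.0 Ftan -7.7 Fz -3.3 xy 24.4 -49.0
```

Call:
{"op": "move_arm", "data": {"rows": [[0, 0, 0, 4.4, -1.8, 0, 0], [0, 0, 0, 9.0, -3.4, 0, 0], [0, 0, 0, 13.7, -4.4, 0, 0], [0, 0, 0, 18.5, -5.0, 0, 0], [0, 0, 0, 23.2, -5.3, 0, 0]]}}

```text
t: 29.22
eef_pos: [0.5883, -0.0249, 0.1904]
orientation: [3.142, 0.002, 3.038]
force: [3.3, -0.7, -0.7]
width: 0.298
```

Call:
{"op": "move_arm", "data": {"rows": [[0, 0, 0, 4.8, 0.2, 0, 0], [0, 0, 0, 9.6, 0.8, 0, 0], [0, 0, 0, 14.2, 1.9, 0, 0], [0, 0, 0, 18.8, 3.3, 0, 0], [0, 0, 0, 23.2, 5.2, 0, 0]]}}

```text
t: 29.63
eef_pos: [0.5643, -0.0167, 0.1902]
orientation: [3.141, -0.001, 3.038]
force: [-2.2, -0.0, 1.6]
width: 0.291
```

```bash
python3 st.py
```

```text
th -153.5 r 55.2 Frad 1.2 Ftan 1.8 Fz 1.6 xy -24.7 -49.4
```

Call:
{"op": "move_arm", "data": {"rows": [[0, 0, 0, 4.3, 2.2, 0, 0], [0, 0, 0, 8.3, 4.8, 0, 0], [0, 0, 0, 12.1, 7.7, 0, 0], [0, 0, 0, 15.6, 11.0, 0, 0], [0, 0, 0, 18.9, 14.5, 0, 0]]}}

```text
t: 30.05
eef_pos: [0.5473, 0.0001, 0.1901]
orientation: [3.141, -0.001, 3.039]
force: [-2.3, 4.2, -2.4]
width: 0.297
```

Call:
{"op": "move_arm", "data": {"rows": [[0, 0, 0, 2.9, 3.8, 0, 0], [0, 0, 0, 5.5, 7.9, 0, 0], [0, 0, 0, 7.7, 12.1, 0, 0], [0, 0, 0, 9.6, 16.5, 0, 0], [0, 0, 0, 11.0, 21.1, 0, 0]]}}

```text
t: 30.47
eef_pos: [0.5391, 0.0221, 0.1901]
orientation: [3.142, 0.0, 3.038]
force: [1.5, 3.1, -6.9]
width: 0.292
```

```bash
python3 st.py
```

```text
th -104.0 r 55.4 Frad -1.9 Ftan 2.9 Fz -6.9 xy -53.8 -13.4
```

Call:
{"op": "move_arm", "data": {"rows": [[0, 0, 0, 1.0, 4.7, 0, 0], [0, 0, 0, 1.7, 9.4, 0, 0], [0, 0, 0, 1.9, 14.2, 0, 0], [0, 0, 0, 1.7, 19.0, 0, 0], [0, 0, 0, 1.0, 23.8, 0, 0]]}}

```text
t: 30.88
eef_pos: [0.5408, 0.0453, 0.1902]
orientation: [-3.141, 0.0, 3.038]
force: [4.7, 2.1, -7.6]
width: 0.294
```

Call:
{"op": "move_arm", "data": {"rows": [[0, 0, 0, -1.0, 4.7, 0, 0], [0, 0, 0, -2.5, 9.3, 0, 0], [0, 0, 0, -4.3, 13.7, 0, 0], [0, 0, 0, -6.5, 17.9, 0, 0], [0, 0, 0, -9.1, 22.0, 0, 0]]}}

```text
t: 31.3
eef_pos: [0.5521, 0.0661, 0.1903]
orientation: [-3.141, 0.0, 3.038]
force: [3.2, -3.7, -5.4]
width: 0.289
```

```bash
python3 st.py
```

```text
th -55.0 r 55.4 Frad -4.9 Ftan -0.7 Fz -5.4 xy -45.4 31.7
```

Call:
{"op": "move_arm", "data": {"rows": [[0, 0, 0, -3.0, 3.8, 0, 0], [0, 0, 0, -6.3, 7.2, 0, 0], [0, 0, 0, -9.8, 10.5, 0, 0], [0, 0, 0, -13.6, 13.3, 0, 0], [0, 0, 0, -17.7, 15.9, 0, 0]]}}

```text
t: 31.72
eef_pos: [0.5714, 0.0802, 0.1903]
orientation: [-3.142, -0.0, 3.038]
force: [-0.6, -3.9, -0.6]
width: 0.292
```

Call:
{"op": "move_arm", "data": {"rows": [[0, 0, 0, -4.3, 2.1, 0, 0], [0, 0, 0, -8.7, 4.0, 0, 0], [0, 0, 0, -13.3, 5.4, 0, 0], [0, 0, 0, -17.9, 6.4, 0, 0], [0, 0, 0, -22.7, 7.1, 0, 0]]}}

```text
t: 32.13
eef_pos: [0.5948, 0.0849, 0.1903]
orientation: [3.141, -0.0, 3.038]
force: [-2.1, -2.0, 3.3]
width: 0.292
```

```bash
python3 st.py; python3 -c "
from h import *
snap('wrist','w17.png')"
```

```text
th -5.1 r 55.1 Frad -2.0 Ftan -2.1 Fz 3.3 xy -4.9 54.9
```

View pics/w17.png

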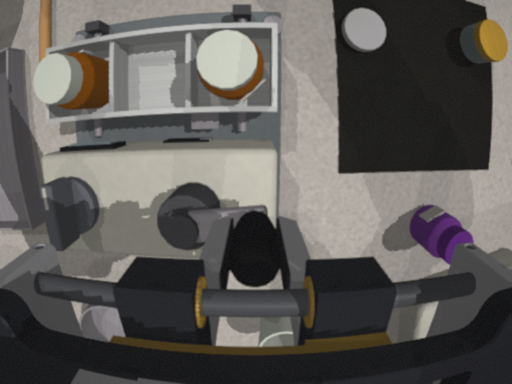

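Call:
{"op": "move_arm", "data": {"rows": [[0, 0, 0, -4.8, 0.2, 0, 0], [0, 0, 0, -9.6, 0.0, 0, 0], [0, 0, 0, -14.3, -0.6, 0, 0], [0, 0, 0, -19.0, -1.7, 0, 0], [0, 0, 0, -23.6, -3.1, 0, 0]]}}

```text
t: 32.6
eef_pos: [0.6179, 0.0793, 0.1903]
orientation: [3.141, -0.0, 3.038]
force: [-5.1, -0.6, 6.2]
width: 0.292
```

Call:
{"op": "move_arm", "data": {"rows": [[0, 0, 0, -4.4, -1.8, 0, 0], [0, 0, 0, -8.7, -4.1, 0, 0], [0, 0, 0, -12.7, -6.6, 0, 0], [0, 0, 0, -16.5, -9.6, 0, 0], [0, 0, 0, -20.1, -12.8, 0, 0]]}}

```text
t: 33.02
eef_pos: [0.6364, 0.0647, 0.1904]
orientation: [3.141, -0.001, 3.039]
force: [-6.2, 0.6, 8.3]
width: 0.292
```

```bash
python3 st.py
```

```text
th 44.6 r 54.9 Frad -4.4 Ftan -4.4 Fz 8.3 xy 38.6 39.1
```

Call:
{"op": "move_arm", "data": {"rows": [[0, 0, 0, -3.1, -3.5, 0, 0], [0, 0, 0, -6.1, -7.3, 0, 0], [0, 0, 0, -8.5, -11.4, 0, 0], [0, 0, 0, -10.8, -15.6, 0, 0], [0, 0, 0, -12.5, -20.1, 0, 0]]}}

```text
t: 33.43
eef_pos: [0.6469, 0.0443, 0.1905]
orientation: [3.14, -0.0, 3.039]
force: [-4.2, 5.6, 9.0]
width: 0.292
```

Call:
{"op": "move_arm", "data": {"rows": [[0, 0, 0, -1.4, -4.6, 0, 0], [0, 0, 0, -2.4, -9.3, 0, 0], [0, 0, 0, -3.0, -14.0, 0, 0], [0, 0, 0, -3.1, -18.8, 0, 0], [0, 0, 0, -2.9, -23.6, 0, 0]]}}

```text
t: 33.85
eef_pos: [0.648, 0.0214, 0.1907]
orientation: [3.139, 0.001, 3.04]
force: [-0.6, 9.3, 6.0]
width: 0.293
```

```bash
python3 st.py
```

```text
th 92.8 r 54.7 Frad -2.0 Ftan -9.1 Fz 6.0 xy 54.6 -2.7
```

Call:
{"op": "move_arm", "data": {"rows": [[0, 0, 0, 0.6, -4.8, 0, 0], [0, 0, 0, 1.7, -9.4, 0, 0], [0, 0, 0, 3.1, -14.0, 0, 0], [0, 0, 0, 4.9, -18.5, 0, 0], [0, 0, 0, 7.2, -22.7, 0, 0]]}}

```text
t: 34.27
eef_pos: [0.6393, -0.0005, 0.1908]
orientation: [3.139, 0.003, 3.04]
force: [6.9, 7.3, 1.4]
width: 0.294
```

Call:
{"op": "move_arm", "data": {"rows": [[0, 0, 0, 2.6, -4.0, 0, 0], [0, 0, 0, 5.5, -7.9, 0, 0], [0, 0, 0, 8.7, -11.4, 0, 0], [0, 0, 0, 12.3, -14.6, 0, 0], [0, 0, 0, 16.1, -17.6, 0, 0]]}}

```text
t: 34.68
eef_pos: [0.6217, -0.0174, 0.1908]
orientation: [3.14, 0.004, 3.039]
force: [8.0, 3.3, -1.3]
width: 0.293
```

```bash
python3 st.py
```

```text
th 143.6 r 54.7 Frad 1.2 Ftan -8.5 Fz -1.3 xy 32.5 -44.0
```

Call:
{"op": "move_arm", "data": {"rows": [[0, 0, 0, 4.0, -2.6, 0, 0], [0, 0, 0, 8.3, -4.8, 0, 0], [0, 0, 0, 12.7, -6.6, 0, 0], [0, 0, 0, 17.3, -8.1, 0, 0], [0, 0, 0, 22.0, -9.1, 0, 0]]}}

```text
t: 35.1
eef_pos: [0.5982, -0.0249, 0.1906]
orientation: [3.141, 0.003, 3.038]
force: [5.6, 0.2, -1.6]
width: 0.293
```

Call:
{"op": "move_arm", "data": {"rows": [[0, 0, 0, 4.8, -0.6, 0, 0], [0, 0, 0, 9.6, -0.8, 0, 0], [0, 0, 0, 14.3, -0.6, 0, 0], [0, 0, 0, 19.1, 0.0, 0, 0], [0, 0, 0, 23.8, 1.0, 0, 0]]}}

```text
t: 35.52
eef_pos: [0.5728, -0.0212, 0.1902]
orientation: [3.141, -0.0, 3.038]
force: [0.7, 2.4, 1.0]
width: 0.294
```

```bash
python3 st.py
```

```text
th -163.4 r 55.2 Frad -2.5 Ftan 0.3 Fz 1.0 xy -15.7 -52.9
```

Call:
{"op": "move_arm", "data": {"rows": [[0, 0, 0, 4.6, 1.5, 0, 0], [0, 0, 0, 9.0, 3.4, 0, 0], [0, 0, 0, 13.3, 5.6, 0, 0], [0, 0, 0, 17.3, 8.2, 0, 0], [0, 0, 0, 21.1, 11.1, 0, 0]]}}

```text
t: 35.93
eef_pos: [0.5529, -0.0075, 0.1901]
orientation: [3.141, -0.0, 3.039]
force: [1.8, 6.1, -2.1]
width: 0.289
```

Call:
{"op": "move_arm", "data": {"rows": [[0, 0, 0, 3.5, 3.2, 0, 0], [0, 0, 0, 6.8, 6.8, 0, 0], [0, 0, 0, 9.7, 10.6, 0, 0], [0, 0, 0, 12.3, 14.6, 0, 0], [0, 0, 0, 14.5, 18.9, 0, 0]]}}

```text
t: 36.35
eef_pos: [0.541, 0.0131, 0.1901]
orientation: [3.141, 0.001, 3.039]
force: [6.0, 7.1, -6.0]
width: 0.298
```

```bash
python3 st.py
```

```text
th -113.4 r 55.6 Frad -7.8 Ftan 4.9 Fz -6.0 xy -51.0 -22.1
```

Call:
{"op": "move_arm", "data": {"rows": [[0, 0, 0, 1.7, 4.4, 0, 0], [0, 0, 0, 3.1, 9.0, 0, 0], [0, 0, 0, 4.0, 13.7, 0, 0], [0, 0, 0, 4.5, 18.5, 0, 0], [0, 0, 0, 4.7, 23.2, 0, 0]]}}

```text
t: 36.77
eef_pos: [0.5388, 0.0361, 0.1901]
orientation: [3.142, 0.001, 3.039]
force: [5.4, 2.8, -4.5]
width: 0.292
```

Call:
{"op": "move_arm", "data": {"rows": [[0, 0, 0, -0.2, 4.8, 0, 0], [0, 0, 0, -0.9, 9.6, 0, 0], [0, 0, 0, -2.0, 14.2, 0, 0], [0, 0, 0, -3.4, 18.8, 0, 0], [0, 0, 0, -5.3, 23.1, 0, 0]]}}

```text
t: 37.18
eef_pos: [0.5464, 0.0581, 0.1902]
orientation: [-3.141, -0.0, 3.038]
force: [1.7, 0.2, -0.8]
width: 0.291
```

```bash
python3 st.py
```

```text
th -65.2 r 55.3 Frad -1.4 Ftan 1.1 Fz -0.8 xy -50.2 23.2
```

Call:
{"op": "move_arm", "data": {"rows": [[0, 0, 0, -2.2, 4.3, 0, 0], [0, 0, 0, -4.8, 8.3, 0, 0], [0, 0, 0, -7.7, 12.1, 0, 0], [0, 0, 0, -11.0, 15.6, 0, 0], [0, 0, 0, -14.5, 18.9, 0, 0]]}}

```text
t: 37.6
eef_pos: [0.563, 0.0755, 0.1902]
orientation: [-3.141, -0.0, 3.038]
force: [-0.5, -0.2, 1.4]
width: 0.294
```

Call:
{"op": "move_arm", "data": {"rows": [[0, 0, 0, -3.8, 2.9, 0, 0], [0, 0, 0, -7.9, 5.5, 0, 0], [0, 0, 0, -12.1, 7.7, 0, 0], [0, 0, 0, -16.5, 9.6, 0, 0], [0, 0, 0, -21.1, 11.0, 0, 0]]}}

```text
t: 38.02
eef_pos: [0.5853, 0.0842, 0.1903]
orientation: [3.142, -0.0, 3.038]
force: [-2.3, -0.1, 6.1]
width: 0.294
```

Call:
{"op": "move_arm", "data": {"rows": [[0, 0, 0, -4.7, 1.0, 0, 0], [0, 0, 0, -9.4, 1.7, 0, 0], [0, 0, 0, -13.2, 1.9, 0, 0], [0, 0, 0, -15.2, 1.9, 0, 0], [0, 0, 0, -16.1, 1.9, 0, 0]]}}

```text
t: 38.43
eef_pos: [0.6018, 0.0843, 0.1903]
orientation: [3.141, 0.0, 3.038]
force: [-1.7, 1.1, 5.0]
width: 0.291
```

```bash
python3 st.py
```

```text
th 2.2 r 55.0 Frad 0.9 Ftan -1.8 Fz 5.0 xy 2.1 55.0
```

Call:
{"op": "move_arm", "data": {"rows": [[0, 0, 0, 0, 0, 0, 0], [0, 0, 0, 0, 0, 0, 0], [0, 0, 0, 0, 0, 0, 35], [0, 0, 0, 0, 0, 0, 40], [0, 0, 0, 0, 0, 0, 50]]}}

```text
t: 38.85
eef_pos: [0.6009, 0.084, 0.1899]
orientation: [-3.141, -0.0, 3.038]
force: [0.3, -0.5, -0.2]
width: 0.437
```

Call:
{"op": "move_arm", "data": {"rows": [[0, 0, 0, 0, 0, 0, 80], [0, 0, 0, 0, 0, 0, 80], [0, 0, 0, 0, 0, 0, 80], [0, 0, 0, 0, 0, -25, 80], [0, 0, 0, 0, 0, -60, 100]]}}

```text
t: 39.27
eef_pos: [0.5994, 0.084, 0.2484]
orientation: [-3.139, -0.005, 3.038]
force: [0.2, 0.3, 0.4]
width: 0.789
```

Call:
{"op": "move_arm", "data": {"rows": [[0, 0, 0, 0, 0, -20, 100], [0, 0, 0, 10, 0, -30, 100], [0, 0, 0, 20, 0, -30, 100], [0, 0, 0, 20, 0, -30, 100]]}}

```text
t: 39.6
eef_pos: [0.5798, 0.0865, 0.2802]
orientation: [3.141, -0.0, 3.039]
force: [0.1, -0.8, 0.7]
width: 0.997
```

```bash
python3 - <<'E'
from h import *
wcaps('w18.png',.131)
snap('side','s18.png')
E
```

```text
[0.5798 0.0865 0.2802]
(array([233.75,  86.17]), [211, 65, 45, 43, 1467]) [0.4753 0.0749 0.131 ]
(array([96.87, 94.16]), [80, 67, 34, 48, 1066]) [ 0.453  -0.0852  0.131 ]
(array([175.95, 100.2 ]), [162, 81, 30, 39, 996]) [0.4821 0.0121 0.131 ]
(array([311.77, 183.44]), [277, 107, 72, 155, 3568]) [0.591  0.1516 0.131 ]
(array([443.68, 180.97]), [433, 170, 23, 24, 238]) [0.605  0.3295 0.131 ]
(array([222.45, 262.54]), [187, 242, 77, 46, 1565]) [0.6821 0.0402 0.131 ]
(array([264.65, 325.34]), [242, 317, 59, 18, 237]) [0.7876 0.0889 0.131 ]
```

View pics/w18.png

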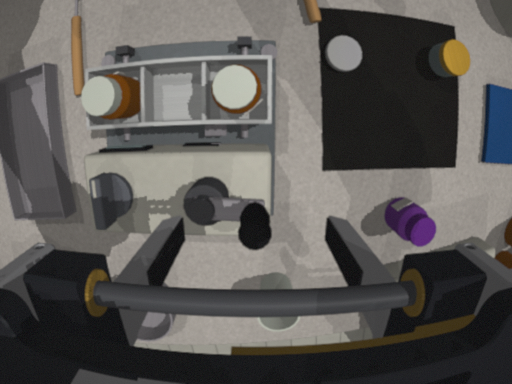

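View pics/s18.png

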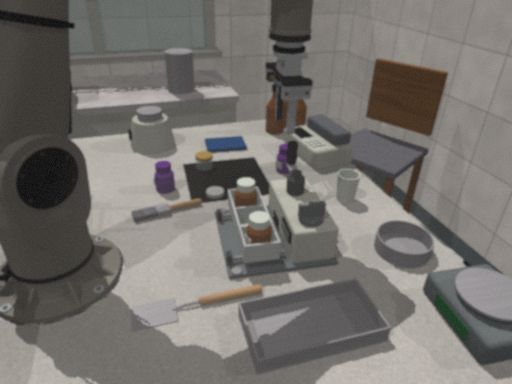

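```bash
python3 - <<'E'
from h import *
go([.4575,-.0855,.24],3.037)
E
```

```text
row [-0.0, -0.06, 0.11] [104.7, -183.7, 39.5]
```

Call:
{"op": "move_arm", "data": {"rows": [[0, 0, 0, 20, -35, 0, 100], [0, 0, 0, 40, -70, 0, 100], [0, 0, 0, 60, -105, 10, 100], [0, 0, 0, 80, -140, 25, 100], [0, 0, 0, 100, -175, 40, 100]]}}

```text
t: 40.12
eef_pos: [0.4637, -0.0766, 0.24]
orientation: [-3.142, -0.0, 3.039]
force: [1.1, -2.5, -0.8]
width: 0.996
```

Call:
{"op": "move_arm", "data": {"rows": [[0, 0, 0, 4, -8, 10, 100], [0, 0, 0, 5, -9, 30, 100], [0, 0, 0, 5, -9, 40, 100], [0, 0, 0, 5, -9, 40, 100]]}}

```text
t: 40.45
eef_pos: [0.4582, -0.0836, 0.199]
orientation: [-3.14, -0.004, 3.038]
force: [-0.9, -0.6, 0.1]
width: 0.999
```

```bash
python3 - <<'E'
from h import *
wcaps('w19.png',.131)
go([.4575,-.0855,.119],3.037)
E
```

```text
[ 0.4582 -0.0836  0.199 ]
(array([252.88, 193.32]), [226, 177, 52, 37, 1202]) [ 0.4514 -0.085   0.131 ]
(array([421.48, 195.02]), [404, 179, 38, 37, 816]) [0.4702 0.0744 0.131 ]
row [-0.08, -0.14, 0.09] [1.0, -1.9, 81.2]
```

View pics/w19.png

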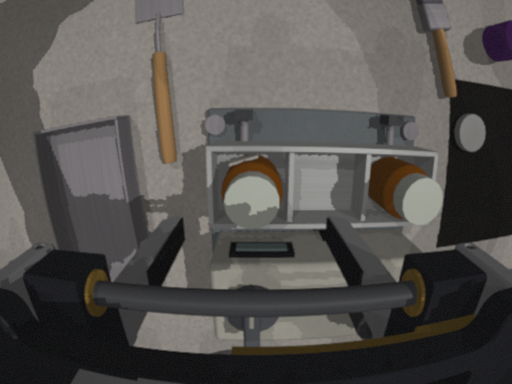

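```bash
python3 - <<'E'
from h import *
s=env.get_state();im=viewer.get_image('wrist')
for v in (199,201,203): print(wplane(im,252,v,s,.131))
g=cv2.cvtColor(im['pixels'],cv2.COLOR_RGB2GRAY)[165:240,252].astype(int);print(g.tolist()); print(s['eef_pos'])
E
```

```text
[ 0.45606843 -0.08495508  0.131     ]
[ 0.45782748 -0.08513901  0.131     ]
[ 0.45959392 -0.08532378  0.131     ]
[59, 60, 59, 59, 67, 85, 92, 95, 96, 108, 141, 160, 164, 164, 163, 163, 164, 164, 162, 163, 163, 162, 164, 163, 163, 164, 164, 163, 163, 163, 164, 162, 161, 162, 162, 161, 162, 162, 162, 161, 161, 162, 163, 161, 160, 161, 162, 156, 130, 106, 104, 103, 106, 104, 104, 105, 105, 104, 104, 105, 105, 102, 92, 79, 76, 75, 73, 72, 75, 80, 79, 73, 71, 71, 68]
[ 0.45889765 -0.08358492  0.20023314]
```

Call:
{"op": "move_arm", "data": {"rows": [[0, 0, 0, 0.5, -1.5, 35, 100], [0, 0, 0, 0.5, -1.5, 65, 100], [0, 0, 0, 0.5, -1.5, 80, 100], [0, 0, 0, 0.5, -1.5, 80, 60], [0, 0, 0, 0.5, -1.5, 80, 20]]}}

```text
t: 40.97
eef_pos: [0.4589, -0.0852, 0.1215]
orientation: [-3.141, -0.001, 3.039]
force: [0.1, -0.2, -0.0]
width: 0.893
```

Call:
{"op": "move_arm", "data": {"rows": [[0, 0, 0, 0, 0, 0, 20], [0, 0, 0, 0, 0, 0, 20], [0, 0, 0, 0, 0, 0, 20], [0, 0, 0, 0, 0, 0, 20], [0, 0, 0, 0, 0, 0, 20]]}}

```text
t: 41.38
eef_pos: [0.4589, -0.0852, 0.1217]
orientation: [3.141, 0.001, 3.038]
force: [-0.7, 0.3, -0.4]
width: 0.538
```

Call:
{"op": "move_arm", "data": {"rows": [[0, 0, 0, 0, 0, 0, 20], [0, 0, 0, 0, 0, -20, 20], [0, 0, 0, 0, 0, -50, 20], [0, 0, 0, 0, 0, -80, 20], [0, 0, 0, 0, 0, -85, 20]]}}

```text
t: 41.8
eef_pos: [0.4602, -0.0858, 0.21]
orientation: [3.14, 0.005, 3.037]
force: [0.1, -0.8, -1.9]
width: 0.504
```

```bash
python3 - <<'E'
from h import *
s=env.get_state();print(s['eef_pos'],s['force'],s['width'])
go([.56,-.311,.18],3.037)
go([.435,-.311,.18],3.037)
E
```

```text
[ 0.46021223 -0.08576443  0.21001809] [ 0.08020936 -0.84310094 -1.93279632] 0.5040135777073448
row [0.07, 0.26, 0.03] [-122.5, -213.7, 30.3]
row [0.07, 0.26, 0.03] [1.8, -226.7, 29.7]
```

Call:
{"op": "move_arm", "data": {"rows": [[0, 0, 0, -10, -38, 0, 20], [0, 0, 0, -25, -75, 0, 20], [0, 0, 0, -45, -110, 0, 20], [0, 0, 0, -65, -145, 0, 20], [0, 0, 0, -85, -180, 10, 20]]}}

```text
t: 42.22
eef_pos: [0.5257, -0.275, 0.1967]
orientation: [3.142, 0.002, 3.039]
force: [1.4, 1.9, -2.2]
width: 0.505
```

Call:
{"op": "move_arm", "data": {"rows": [[0, 0, 0, -20, -25, 15, 20], [0, 0, 0, -32, -35, 40, 20], [0, 0, 0, -32, -35, 65, 20], [0, 0, 0, -32, -35, 75, 20], [0, 0, 0, -32, -35, 75, 20]]}}

```text
t: 42.63
eef_pos: [0.551, -0.3103, 0.1182]
orientation: [3.141, -0.005, 3.038]
force: [-1.0, 1.5, -2.5]
width: 0.502
```

```bash
python3 - <<'E'
from h import *
s=env.get_state();print(s['eef_pos'],s['force'],s['width'])
go([.555,-.3135,.085],3.037)
snap('wrist','w20.png')
E
```

```text
[ 0.55096509 -0.31031867  0.11821554] [-1.03192257  1.47033842 -2.47193698] 0.5018467756608478
row [0.06, -0.28, 0.06] [-4.5, -2.8, 33.2]
```

View pics/w20.png

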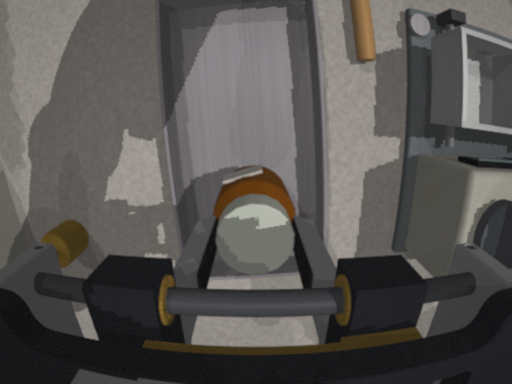

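Call:
{"op": "move_arm", "data": {"rows": [[0, 0, 0, 0, 0, 15, 20], [0, 0, 0, 0, 0, 26, 20], [0, 0, 0, 0, 0, 31, 20], [0, 0, 0, 0, 0, 31, 20], [0, 0, 0, 0, 0, 31, 20]]}}

```text
t: 43.1
eef_pos: [0.5529, -0.3111, 0.0908]
orientation: [-3.142, 0.0, 3.039]
force: [0.6, 0.3, -2.3]
width: 0.503
```

Call:
{"op": "move_arm", "data": {"rows": [[0, 0, 0, 0, 0, 0.5, 20], [0, 0, 0, 0, 0, 1, 20], [0, 0, 0, 0, 0, 1, 20]]}}

```text
t: 43.35
eef_pos: [0.553, -0.3113, 0.0896]
orientation: [-3.141, 0.001, 3.038]
force: [-0.5, 0.4, -2.2]
width: 0.504
```

Call:
{"op": "move_arm", "data": {"rows": [[0, 0, 0, 0, 0, 1.5, 20], [0, 0, 0, 0, 0, 2.5, 20], [0, 0, 0, 0, 0, 3.5, 20], [0, 0, 0, 0, 0, 4, 20], [0, 0, 0, 0, 0, 4, 20]]}}

```text
t: 43.77
eef_pos: [0.5527, -0.3112, 0.085]
orientation: [-3.142, -0.0, 3.038]
force: [0.5, -0.2, -2.3]
width: 0.504
```

Call:
{"op": "move_arm", "data": {"rows": [[0, 0, 0, 0, 0, 0.5, 20], [0, 0, 0, 0, 0, 1, 20], [0, 0, 0, 0, 0, 1, 20]]}}

```text
t: 44.02
eef_pos: [0.553, -0.3114, 0.0846]
orientation: [-3.142, 0.001, 3.038]
force: [-1.1, 0.8, 4.0]
width: 0.504
```

Contact; release.

Call:
{"op": "move_arm", "data": {"rows": [[0, 0, 0, 0, 0, 0, 85], [0, 0, 0, 0, 0, 0, 85], [0, 0, 0, 0, 0, 0, 85], [0, 0, 0, 0, 0, 0, 85], [0, 0, 0, 0, 0, 0, 85]]}}

```text
t: 44.43
eef_pos: [0.5528, -0.3112, 0.0841]
orientation: [-3.142, -0.0, 3.038]
force: [-0.5, 0.2, -0.5]
width: 0.822
```

Call:
{"op": "move_arm", "data": {"rows": [[0, 0, 0, 0, 0, -20, 90], [0, 0, 0, 0, 0, -55, 100], [0, 0, 0, 0, 0, -95, 100], [0, 0, 0, 0, 0, -130, 100], [0, 0, 0, 0, 0, -130, 100]]}}

```text
t: 44.85
eef_pos: [0.5549, -0.3132, 0.2209]
orientation: [-3.14, 0.008, 3.038]
force: [0.7, 0.2, 0.8]
width: 0.998
```

```bash
python3 - <<'E'
from h import *
snap('wrist','w21.png')
go([.475,.075,.21],3.037)
E
```

```text
row [-0.06, 0.32, 0.07] [118.8, 377.0, 6.7]
```

View pics/w21.png

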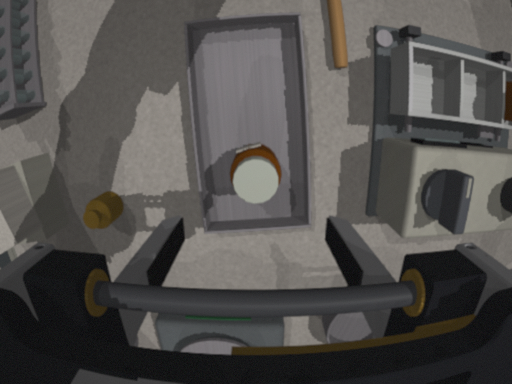

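Call:
{"op": "move_arm", "data": {"rows": [[0, 0, 0, 12, 38, 0, 100], [0, 0, 0, 24, 76, 0, 100], [0, 0, 0, 36, 114, 0, 100], [0, 0, 0, 48, 152, 0, 100], [0, 0, 0, 60, 190, 0, 100]]}}

```text
t: 45.32
eef_pos: [0.5115, -0.1143, 0.2134]
orientation: [-3.141, -0.001, 3.038]
force: [1.9, 0.2, -0.2]
width: 0.998
```

Call:
{"op": "move_arm", "data": {"rows": [[0, 0, 0, 12, 38, 0, 100], [0, 0, 0, 24, 76, 0, 100], [0, 0, 0, 36, 114, 0, 100], [0, 0, 0, 48, 152, 0, 100], [0, 0, 0, 58, 184, 0, 100]]}}

```text
t: 45.73
eef_pos: [0.4726, 0.0756, 0.2137]
orientation: [3.141, -0.001, 3.04]
force: [0.6, 0.6, -0.0]
width: 1.002
```

Call:
{"op": "move_arm", "data": {"rows": [[0, 0, 0, 0, 2, 10, 100], [0, 0, 0, 0, 2, 15, 100], [0, 0, 0, 0, 2, 15, 100]]}}

```text
t: 45.98
eef_pos: [0.4734, 0.0744, 0.1978]
orientation: [-3.14, -0.002, 3.039]
force: [0.2, -0.0, 0.7]
width: 1.0
```

```bash
python3 - <<'E'
from h import *
wcaps('w22.png',.131,140)
s=env.get_state();im=viewer.get_image('wrist')
g=cv2.cvtColor(im['pixels'],cv2.COLOR_RGB2GRAY)[150:245,254].astype(int);print(g.tolist())
go([.475,.075,.12],3.037)
E
```

```text
[0.4734 0.0744 0.1978]
(array([374.2 ,  39.25]), [344, 0, 80, 70, 1609]) [0.3384 0.1979 0.131 ]
(array([465.69,  64.95]), [450, 52, 31, 24, 215]) [0.3596 0.2861 0.131 ]
(array([504.41,  95.26]), [497, 77, 15, 37, 298]) [0.3877 0.3422 0.131 ]
(array([380.21, 122.78]), [362, 104, 36, 40, 1054]) [0.4153 0.1865 0.131 ]
(array([498.46, 209.32]), [466, 141, 46, 127, 2199]) [0.5034 0.3241 0.131 ]
(array([175.63, 176.7 ]), [153, 156, 48, 47, 1793]) [0.4462 0.0118 0.131 ]
(array([119.8 , 184.98]), [105, 169, 31, 33, 855]) [ 0.4458 -0.0422  0.131 ]
(array([257.4, 195. ]), [229, 178, 55, 37, 1359]) [0.4676 0.0767 0.131 ]
(array([203.62, 277.64]), [164, 265, 79, 24, 1419]) [0.5412 0.0193 0.131 ]
(array([274.24, 278.06]), [252, 267, 43, 21, 754]) [0.5475 0.0846 0.131 ]
(array([169.61, 325.71]), [142, 313, 58, 26, 1111]) [ 0.6021 -0.0282  0.131 ]
[169, 158, 127, 93, 74, 59, 50, 51, 48, 50, 51, 50, 54, 61, 69, 67, 68, 70, 67, 70, 69, 78, 94, 105, 109, 108, 120, 159, 184, 189, 191, 189, 190, 190, 189, 190, 189, 188, 189, 191, 188, 189, 189, 189, 190, 189, 190, 190, 189, 189, 189, 189, 188, 189, 188, 188, 188, 189, 187, 188, 189, 190, 182, 152, 125, 121, 122, 122, 122, 121, 121, 121, 122, 122, 124, 121, 121, 122, 119, 112, 96, 87, 84, 88, 92, 91, 97, 100, 103, 102, 100, 98, 93, 91, 92]
row [-0.05, -0.04, -0.04] [-0.8, 1.6, 78.9]
```

View pics/w22.png

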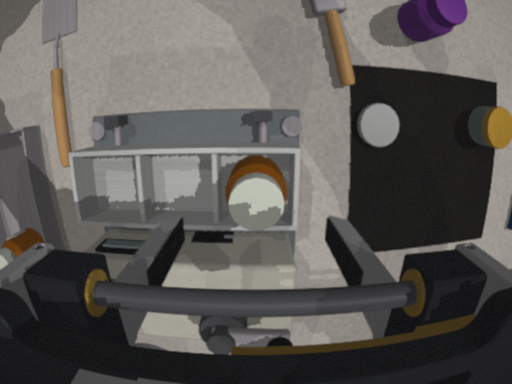

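Call:
{"op": "move_arm", "data": {"rows": [[0, 0, 0, -1, 2, 35, 100], [0, 0, 0, -1, 2, 65, 100], [0, 0, 0, -1, 2, 78, 100], [0, 0, 0, -1, 2, 78, 60], [0, 0, 0, -1, 2, 78, 20]]}}

```text
t: 46.5
eef_pos: [0.4755, 0.0756, 0.1213]
orientation: [-3.14, -0.001, 3.036]
force: [-0.1, -0.1, 0.5]
width: 0.896
```

Call:
{"op": "move_arm", "data": {"rows": [[0, 0, 0, 0, 0, 0, 20], [0, 0, 0, 0, 0, 0, 20], [0, 0, 0, 0, 0, 0, 20], [0, 0, 0, 0, 0, 0, 20], [0, 0, 0, 0, 0, 0, 20]]}}

```text
t: 46.92
eef_pos: [0.4756, 0.077, 0.1217]
orientation: [3.141, 0.001, 3.038]
force: [-0.7, -2.4, 2.0]
width: 0.537
```

Call:
{"op": "move_arm", "data": {"rows": [[0, 0, 0, 0, 0, 0, 20], [0, 0, 0, 0, 0, -20, 20], [0, 0, 0, 0, 0, -50, 20], [0, 0, 0, 0, 0, -85, 20], [0, 0, 0, 0, 0, -95, 20]]}}

```text
t: 47.33
eef_pos: [0.4768, 0.0768, 0.22]
orientation: [3.139, 0.003, 3.038]
force: [0.6, 0.7, -2.0]
width: 0.504
```

```bash
python3 - <<'E'
from h import *
s=env.get_state();print(s['eef_pos'],s['force'],s['width'])
snap('side','s23.png')
go([.436,-.309,.21],3.037)
E
```

```text
[0.47682014 0.07683379 0.22004795] [ 0.64192715  0.73237572 -2.01177364] 0.5035660684140342
row [0.18, 0.24, 0.06] [1.0, -388.5, 8.7]
```

View pics/s23.png

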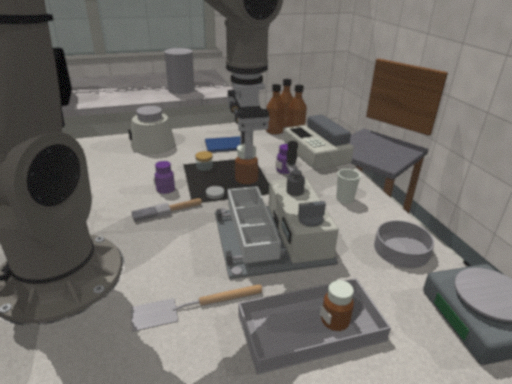

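Call:
{"op": "move_arm", "data": {"rows": [[0, 0, 0, 0, -30, 0, 20], [0, 0, 0, 0, -68, 0, 20], [0, 0, 0, 0, -106, 0, 20], [0, 0, 0, 0, -144, 0, 20], [0, 0, 0, 0, -182, 0, 20]]}}

```text
t: 47.8
eef_pos: [0.4555, -0.1055, 0.2151]
orientation: [3.141, -0.001, 3.039]
force: [1.0, -0.1, -2.4]
width: 0.505
```

Call:
{"op": "move_arm", "data": {"rows": [[0, 0, 0, 0, -38, 0, 20], [0, 0, 0, 0, -76, 0, 20], [0, 0, 0, 0, -114, 0, 20], [0, 0, 0, 0, -152, 0, 20], [0, 0, 0, 0, -182, 0, 20]]}}

```text
t: 48.22
eef_pos: [0.4366, -0.2876, 0.2151]
orientation: [-3.141, -0.001, 3.037]
force: [-0.1, -0.2, -2.6]
width: 0.504
```

Call:
{"op": "move_arm", "data": {"rows": [[0, 0, 0, 0, -20, 15, 20], [0, 0, 0, 0, -24, 45, 20], [0, 0, 0, 0, -24, 75, 20], [0, 0, 0, 0, -24, 95, 20], [0, 0, 0, 0, -24, 95, 20]]}}

```text
t: 48.63
eef_pos: [0.4326, -0.3078, 0.1166]
orientation: [3.141, -0.007, 3.038]
force: [-0.1, 0.4, -2.8]
width: 0.504
```

```bash
python3 - <<'E'
from h import *
s=env.get_state();print(s['eef_pos'],s['force'],s['width'])
snap('wrist','w24.png')
go([.436,-.309,.085],3.037)
E
```

```text
[ 0.43257289 -0.30784428  0.11658654] [-0.06636818  0.37987896 -2.82401567] 0.503513213317831
row [0.02, -0.28, 0.02] [-2.7, -0.1, 33.9]
```

View pics/w24.png

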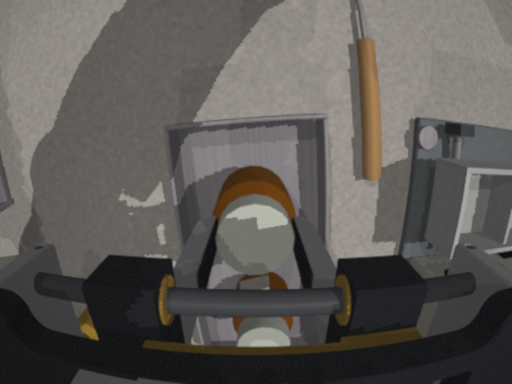

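Jar 1 is over the near end of the tray, clear of the other. Lowering.

Call:
{"op": "move_arm", "data": {"rows": [[0, 0, 0, -1, 0, 14, 20], [0, 0, 0, -1, 0, 24, 20], [0, 0, 0, -1, 0, 30, 20], [0, 0, 0, -1, 0, 32, 20], [0, 0, 0, -1, 0, 32, 20]]}}

```text
t: 49.1
eef_pos: [0.4363, -0.3091, 0.0893]
orientation: [-3.142, -0.0, 3.038]
force: [0.1, 0.1, -2.0]
width: 0.508
```

Call:
{"op": "move_arm", "data": {"rows": [[0, 0, 0, 0, 0, 1, 20], [0, 0, 0, 0, 0, 2, 20], [0, 0, 0, 0, 0, 2, 20]]}}

```text
t: 49.35
eef_pos: [0.4366, -0.3092, 0.0875]
orientation: [-3.141, 0.001, 3.038]
force: [0.1, -0.1, -3.2]
width: 0.503
```

Call:
{"op": "move_arm", "data": {"rows": [[0, 0, 0, 0, 0, 1, 20], [0, 0, 0, 0, 0, 1.5, 20], [0, 0, 0, 0, 0, 2, 20], [0, 0, 0, 0, 0, 2, 20]]}}

```text
t: 49.68
eef_pos: [0.4363, -0.3092, 0.0851]
orientation: [-3.142, -0.0, 3.038]
force: [-0.1, -0.2, -3.5]
width: 0.505
```

Call:
{"op": "move_arm", "data": {"rows": [[0, 0, 0, 0, 0, 0.5, 20], [0, 0, 0, 0, 0, 1, 20], [0, 0, 0, 0, 0, 1, 20]]}}

```text
t: 49.93
eef_pos: [0.4367, -0.3094, 0.0845]
orientation: [-3.142, 0.001, 3.038]
force: [-1.6, 1.1, 5.4]
width: 0.507
```

Call:
{"op": "move_arm", "data": {"rows": [[0, 0, 0, 0, 0, 0, 85], [0, 0, 0, 0, 0, 0, 85], [0, 0, 0, 0, 0, 0, 85], [0, 0, 0, 0, 0, 0, 85], [0, 0, 0, 0, 0, 0, 85]]}}

```text
t: 50.35
eef_pos: [0.4363, -0.3092, 0.0842]
orientation: [-3.142, -0.0, 3.038]
force: [0.4, 0.3, 0.9]
width: 0.821
```

Call:
{"op": "move_arm", "data": {"rows": [[0, 0, 0, 0, 0, -20, 90], [0, 0, 0, 0, 0, -55, 100], [0, 0, 0, 0, 0, -95, 100], [0, 0, 0, 0, 0, -130, 100], [0, 0, 0, 0, 0, -160, 100]]}}

```text
t: 50.77
eef_pos: [0.4362, -0.3096, 0.2465]
orientation: [-3.141, 0.001, 3.037]
force: [0.7, -0.6, 0.1]
width: 1.002
```

Call:
{"op": "move_arm", "data": {"rows": [[0, 0, 0, 0, 38, -10, 100], [0, 0, 0, 0, 76, -20, 100], [0, 0, 0, 0, 114, -20, 100], [0, 0, 0, 0, 150, -20, 100], [0, 0, 0, 0, 150, -20, 100]]}}

```text
t: 51.18
eef_pos: [0.4527, -0.1537, 0.2642]
orientation: [3.139, 0.0, 3.045]
force: [1.9, 0.5, 0.5]
width: 1.001
```

Call:
{"op": "move_arm", "data": {"rows": [[0, 0, 0, 0, 0, 0, 100], [0, 0, 0, 0, 0, 0, 100], [0, 0, 0, 0, 0, 0, 100]]}}

```text
t: 51.43
eef_pos: [0.4516, -0.1612, 0.2642]
orientation: [-3.141, -0.0, 3.037]
force: [-0.1, 0.5, -0.2]
width: 1.001
```

```bash
python3 - <<'E'
from h import *
s=env.get_state();print(s['eef_pos'],s['force'],s['joint_vel'].round(4))
snap('wrist','w25.png');snap('side','s25.png');snap('top','t25.png')
E
```

```text
[ 0.45158633 -0.16116963  0.26418606] [-0.12357829  0.48048829 -0.21390219] [ 0.0092  0.0049  0.0003 -0.0013 -0.0002  0.0007 -0.0049]
```

View pics/s25.png

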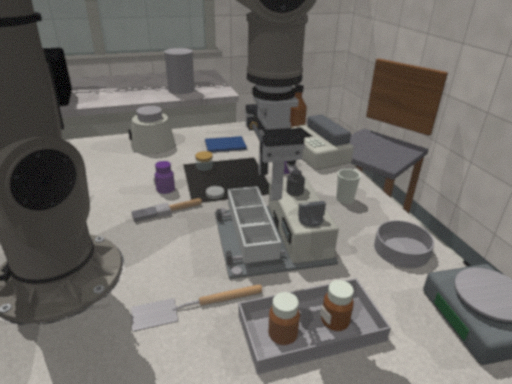

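View pics/t25.png

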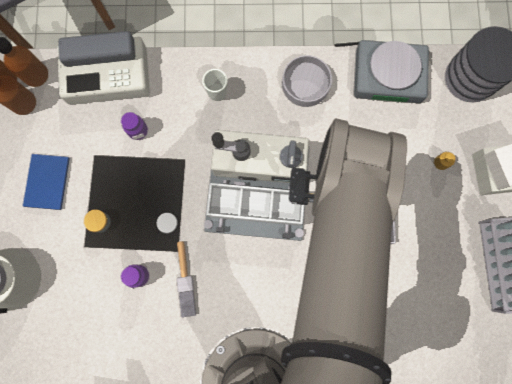

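View pics/w25.png

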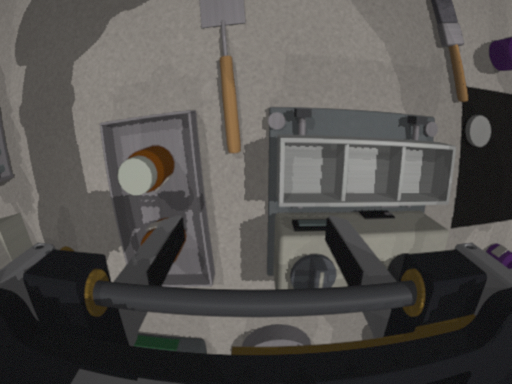

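```bash
python3 -c "
from station import close_job
print(close_job())"
```

```text
the job is handed in; nothing more can be done
None
```

I ran the whole job and handed it in at about 51 s; no verdict was reported.

- **Jars into the carriage:** only two amber jars were on the mat. I stood them in the two outer pockets, and both were still upright in their pockets in the pictures after the knob twist, after each of the first two turns, and after the third turn.
- **Reset knob:** I twisted it clockwise to its stop. The wrist torque jumped to about 0.6 N m there, and the picture after release shows it back home.
- **Cranking:** I made three clockwise turns at about 6 s each, holding the handle throughout. The grip never slipped. The largest radial force was about 17 N, early in the first turn, until I corrected the crank centre by about 3 mm. I let go about 2° past the light point, and the crank stayed at rest.
- **Jars into the tray:** the last side view shows both jars upright in the tray and clear of each other. The wrist view confirms one of them, but a finger hides the other. The top view of the tray was blocked by the arm.
- **Last checks:** the last pictures show the squat glass and the dish where they were on the mat, and the gripper clear of everything. The knob still looks home. I never read the crank or knob joint values directly; their states come from pictures, forces and the arm's position.

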